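Free the toothed wedge, park the rack's cover and lay in the spatulas

ROBOT

A 6-joint arm with a two-finger parallel gripper is mounted at the origin on the work surface. World frame = base frame: x ahead of the robot, y to its left, z up, the work surface at z = 0. Lengths are in m, angles in rad, forces in N, time in s.
With the tool pointing down it reaches from about 0.275 to 0.75 m from the base axis. Payload 10.2 kg.
Tool frame: the origin (TCP) lies where the fingers leave the gripper's body, on its centre line; the fingertips stand 64 mm ahead of it and the grasp point (between the pads) lies 45 mm ahead of it; z points along the fingers, y is the line along which they close (so a half turn about z gives the same grasp; the last joint's range is limited). The gripper opens to 88 mm and grips with 3 to 60 N. Pads are 18 mm wide; open, the fingers measure 123 mm over their backs; the gripper's body (75 mm by 187 mm) begins 45 mm behind the grasp point.
Start: joints at [0.968, 0.313, 1.498, -0, 1.331, -0.223], TCP at [0.195, 0.488, 0.303] pointing down, gripper open.
Joint ranges: [-2.94, 2.94], [-0.97, 2.17], [0.19, 2.56], [-1.23, 4.37], [0.02, 3.11], [-2.88, 2.88]. Speed limits (rad/s): [2.39, 2.39, 3.01, 3.14, 3.14, 3.14].

INTERFACE

Orientations are given as a unit quaternion [w, x, y, z].
In Python, from plant import monitor, vision, workorder, spotter gives the robot as it stands.
- The arm moves only by the shell command python3 -m inch 'ROWS' [FORCE]. ROWS is JSON, a list of rows, each an object with "slide": the shift along the world's x, y, z in m, a list of three; "twist": the turn, a rotation vector about the world's x, y, z in units of 6 degrees (1.0 is 6 degrees), a list of three; "fingers": the opening, from 0 (shut) to 1 (fully open). In form: [{"slide": [tx, ty, tz], "twist": [wx, wy, wz], "fingers": fingers}, ...]. A call has 1 to 5 rows; each row shifts and turns the commanded pose from where the row before left it; what a row does not reach is not made up. A row lasts 1/8 s, in which the tool goes at most 62.5 mm and 10.7 degrees, less where a joint would pass 70% of its speed; a pose out of reach is approached as far as the arm can. A call with a gripper value outside its range is refused whole. The fingers move at their own pace and stop on an object; FORCE is the grip in N (left out, the last holds). Time passes only in rows, so rows that do not move let the fingers close. It gives the time, the measured TCP pose, the force, the opening and the grip force at its end, in the units of the state.
- monitor.read_state(): the state, without advancing time (a new reading comes with each control period).
- vision.capture(name): name is "side" or "top"; returns a dict with "img" (400x640x3 uint8, blue, green, red), "intrinsics" (3x3 intrinsics, pixels), "R" (3x3) and "t" (3): a world point X has camera coordinates R X + t. Camera axes: x right, y down, z forward; pixel columns grow to the right and rows downward; lengths in m; the calibration is good to about 2 mm. A picture is of the moment at which its call begins. There is no depth.
- workorder.job_done(): hands the job in; it is judged then, once.
Trained networks look in the newest picture that a camera, given by its name, has taken for a name from the list of things; names that differ only in an ending like _2 or _b are one class to them, and where a whole thing is asked for, a point or a joint stands for the part that bears it (a point fixed in the world has none). Each returns a list of dicts, best first, with "confidence" (0 to 1); they miss things now and then, are a little off and sometimes report something else, mostly with a low value. They report only what shows in the picture. A call takes as long as a camera call. They do not tell look-alikes from the thing itself.
- spotter.outline_of(target, camera): "region" (400x640 bool, what is visible of it).
- spotter.tip_of(target, camera): "point" ([x, y, z] in m, in world coordinates, good to about 4 mm: a listed point, or the origin of a listed thing).
The state is a dict: "time_s": time; "qpos": joint angles; "joint_velocities": joint speeds; "tau": joint torques, N m; "eef_pos": TCP position; "tcp_rot": TCP orientation; "ft_force": force on the tool from outside, world axes, zero at the start; "ft_torque": the same for the moment, N m; "opening": opening from 0.0 (shut) to 1.0 (fully open); "finger_force": force on a finger pad.
Only numpy, scipy, OpenCV 4.12 (cv2) and the standard library are available. Lean on these libraries where they do the work, as an engineer would, in place of code of your own. Each camera call takes 0.05 s, during which the arm holds its last target. There are 200 camera calls.

TASK

Get the spatula rack ready: work the jammed wedge out of its staple with small, gentle pulls to alternate sides, never wrenching it, and lay it on the cork mat, then slide the cover plate off the tray, square with the rack, until its hole is over the steel pin and let it drop flat on the parking pad. Lay every spatula that is there flat on the tray floor, side by side between the rails, all pointing straight front to back with the blades away from the robot. Leave the cup, the bowl, the mortar and the brown bottle standing where they are.

Things in the scene. Friction and masses are not known exactly. Their poses are not given: they have to be found in the camera images.
- rack: Fixed dark-oak rack, an 8 mm slab 160 mm (x) by 344 mm (y). Origin at table level, mid-depth, in the middle of the 44 mm wide wedge channel; x points away from the robot, y to its left, z up. Left of the channel (y 22 to 162 mm) is the tray, right (y -22 to -176) the flat parking pad. A tongue 14 mm wide, 8 mm high runs under the wedge's tail (x -148 to -80).
- tray (a point): Centre of the tray floor (slab top, 8 mm above the table), axes as rack. Floor 132 mm (x) by 140 mm (y) between a front and a back rail, each 12 mm wide (rack y 34 to 162 mm), tops 18 mm above the table; left and right sides open.
- pin (a point): Tip of the fixed steel pin, 14 mm in diameter, tapered, standing 9 mm out of the parking pad (tip 17 mm above the table), at x 45, y -96 mm in the rack's frame.
- staple (a point): Middle of the steel staple, at slab-top level, axes as rack (it lies at rack x -86, y 0). A gate 6 mm thick: fixed left post (inner face y 15 mm), right jaw (inner face y -15, pressed in by a spring: yields up to 2.5 mm, 3 N + 3 N per mm; 1.5 mm open at the start), roof bar 22 to 28 mm above the slab, so the wedge cannot be lifted out.
- wedge: Loose toothed beech wedge, 132 mm long, about 90 g, jammed in the staple, on the slab. Origin: underside of its tight shoulder (x -5 to 5 mm, 31.5 wide), at the start inside the staple; x to the thin tip (away from the robot), y left. Tail block x -60 to -8, 24 wide, 30 high: grip it across, at x -34. From the shoulder a core 16 wide, top sloping from 20 to 12 high, runs to the tip.
- wedge_tip (a point): Tip end of the wedge (its x 72 mm, 6 mm up). Square teeth, 8 mm long, 12 mm proud of the core: left tooth at wedge x 17 to 25, right 37 to 45, left 57 to 65; bare necks between (centres x 11, 31, 51). Pulled straight out, a tooth stops dead on a post. The first pull, off the tight shoulder, takes about 10 to 15 N; no pull needs more than 25 N.
- wedge_mid (a point): Mid-length of the wedge (its x 6 mm), on the underside. To free it: draw it out until a neck is in the staple, pull aside, away from the next tooth's side (right for a left tooth), until the core meets the post (7 mm off centre), draw out 20 mm to the next neck, pull to the other side (14 mm), and so on; free 75 mm out.
- cover: Loose aluminium plate, 150 mm (x) by 140 (y), 5 thick, 0.25 to 0.42 kg, at first lying on the tray's rails (underside 18 mm above the table). Origin: centre of its underside; x away from the robot. Wooden bar handle on top: 60 mm long (x), 14 wide, 28 high, its middle at x -12 mm. Parked, the underside is 8 mm above the table, hole round the pin.
- cover_hole (a point): Centre of the cover's 22 mm round through-hole, at its underside; at x 45 mm in the plate's frame.
- mat: Fixed cork mat, 100 mm (x) by 170 mm (y), 4 mm thick, on the table on the robot's right. Origin at the centre of its underside.
- spatula1: Loose dosing spatula, 116 mm long, 60 g; one of two or three present, lying on the table. Origin at mid-length on its underside; x points to the blade. Wooden handle 14 mm square in section from x -58 to 12 mm; flat steel blade 30 mm wide, 46 mm long, 6 mm thick, at half the handle's height, from x 12 to 58 mm. Balances near its origin.
- spatula1_blade (a point): End of that spatula's blade, 7 mm above its underside.
- spatula2: Loose dosing spatula, 116 mm long, 60 g; one of two or three present, lying on the table. Origin at mid-length on its underside; x points to the blade. Wooden handle 14 mm square in section from x -58 to 12 mm; flat steel blade 30 mm wide, 46 mm long, 6 mm thick, at half the handle's height, from x 12 to 58 mm. Balances near its origin.
- spatula2_blade (a point): End of that spatula's blade, 7 mm above its underside.
- spatula3: Loose dosing spatula, 116 mm long, 60 g; one of two or three present, lying on the table. Origin at mid-length on its underside; x points to the blade. Wooden handle 14 mm square in section from x -58 to 12 mm; flat steel blade 30 mm wide, 46 mm long, 6 mm thick, at half the handle's height, from x 12 to 58 mm. Balances near its origin.
- spatula3_blade (a point): End of that spatula's blade, 7 mm above its underside.
- mortar: White ceramic mortar with pestle, 120 mm wide, 75 mm high (pestle to about 125 mm). Leave alone. Origin at the centre of its underside.
- cup: Steel cup, 72 mm wide, 85 mm high. Leave alone. Origin at the centre of its underside.
- tonic: Amber bottle, 56 mm wide, 130 mm high. Leave alone. Origin at the centre of its underside.
- bowl: White bowl, 100 mm wide, 40 mm high. Leave alone. Origin at the centre of its underside.
There are look-alikes about, which are no part of the job. What is shaped like the spatula1 but purple or turquoise is not meant.

How it is judged:
By the outcome, as a careful person would: the job done as asked, in the order asked, and still so for the second after the job is handed in, with the robot touching nothing.
Of spatula1, spatula2, spatula3 only 2 to 3 are there at a start; the rules pass over those that are not, and their reading is None.
At some moment in a run one of spatula1, spatula2, spatula3 may be knocked a few centimetres aside while the robot is not near it.
Once in a run the grip may slacken for a moment while it holds something.
It also fails if it takes over 210 s, if anything falls off the work surface, if the arm or the gripper's body presses on something with over 40 N, if the wrist force passes 120 N, or if a joint passes its speed limit or range.

## Working session

There is one attempt and no reset: what is moved stays moved. The work goes in short steps, Python scripts to look and compute and a shell command to move; the robot and the scene stay as the last step left them, time stands still between calls to the robot, and variables do not carry over. Pictures are saved under pics/ and viewed, at most 14 in all, crops included, and the job is handed in when it is done.

```bash
ls; mkdir -p pics; cat > h.py <<'E'
import numpy as np, cv2
from plant import monitor, vision, workorder, spotter
def cap(n,name=None):
    c=vision.capture(n)
    if name: cv2.imwrite('pics/'+name,c['img'])
    return c
def px(c,X):
    p=np.array(c['R'])@np.array(X)+np.array(c['t']); q=np.array(c['intrinsics'])@p; return q[:2]/q[2]
def world(c,uv,z):
    R=np.array(c['R']);t=np.array(c['t']);d=R.T@np.linalg.solve(np.array(c['intrinsics']),[uv[0],uv[1],1.]);o=-R.T@t
    return o+d*(z-o[2])/d[2]
def tips(n,cam):
    for r in spotter.tip_of(n,cam)[:4]: print(cam,n,np.round(r['point'],4),round(r['confidence'],2))
E
python3 - <<'E'
from h import *
s=monitor.read_state(); print({k:np.round(v,3).tolist() for k,v in s.items()})
for cam in ('top','side'):
    c=cap(cam,cam+'0.png')
    for n in ['rack','tray','pin','staple','wedge','wedge_tip','cover','cover_hole','mat','spatula1','spatula1_blade','mortar','cup','tonic','bowl']: tips(n,cam)
E
```

```text
pics
{'time_s': 0.0, 'qpos': [0.968, 0.313, 1.498, -0.0, 1.331, -0.223], 'joint_velocities': [0.001, -0.0, -0.002, 0.002, 0.001, 0.002], 'tau': [0.0, -40.221, -25.226, 0.069, 0.035, -0.0], 'eef_pos': [0.195, 0.487, 0.302], 'tcp_rot': [-0.0, 0.189, 0.982, -0.001], 'ft_force': [0.567, -0.653, 0.443], 'ft_torque': [0.038, 0.037, 0.031], 'finger_force': 0.0, 'opening': 1.0}
top rack [0.663  0.0303 0.0019] 0.78
top pin [ 0.7155 -0.0553  0.0156] 0.92
top staple [0.5801 0.0233 0.008 ] 0.69
top staple [ 0.7154 -0.0545  0.0148] 0.47
top wedge [0.5807 0.0251 0.0089] 0.87
top wedge [0.5817 0.026  0.0119] 0.67
top wedge_tip [0.6497 0.0283 0.0136] 0.77
top cover [0.6582 0.141  0.015 ] 0.81
top cover [ 2.997e-01 -3.619e-01 -3.000e-04] 0.57
top cover [0.5753 0.3695 0.0013] 0.39
top cover_hole [0.7008 0.1432 0.018 ] 0.58
top mat [ 0.4253 -0.2979 -0.0018] 0.69
top mat [ 0.4445  0.4811 -0.0014] 0.65
top spatula1 [ 7.921e-01  2.936e-01 -7.000e-04] 0.79
top spatula1 [ 0.5917 -0.3645  0.0035] 0.75
top spatula1 [0.457  0.2728 0.    ] 0.64
top spatula1 [ 5.762e-01  3.693e-01 -5.000e-04] 0.53
top spatula1_b
[... 815 characters left out ...]
2] 0.7
side cover_hole [ 0.5314 -0.3748  0.0073] 0.69
side mat [ 0.4342 -0.2975  0.0034] 0.79
side mat [0.6579 0.1412 0.0171] 0.32
side spatula1 [ 0.5721  0.3721 -0.0012] 0.97
side spatula1 [ 0.4472  0.2715 -0.0018] 0.78
side spatula1 [ 4.376e-01  1.472e-01 -1.000e-04] 0.56
side spatula1 [ 0.5878 -0.3567  0.0016] 0.55
side spatula1_blade [0.8472 0.2686 0.0106] 0.9
side spatula1_blade [0.4583 0.2064 0.0067] 0.79
side spatula1_blade [0.5809 0.4216 0.0039] 0.7
side mortar [0.4462 0.4857 0.0019] 0.74
side mortar [ 0.4321 -0.2997  0.0016] 0.35
side cup [0.3121 0.349  0.0004] 0.74
side cup [0.6528 0.031  0.0132] 0.64
side tonic [ 0.4797 -0.4887  0.004 ] 0.8
side bowl [ 0.302  -0.3619  0.002 ] 0.55
```

View pics/top0.png

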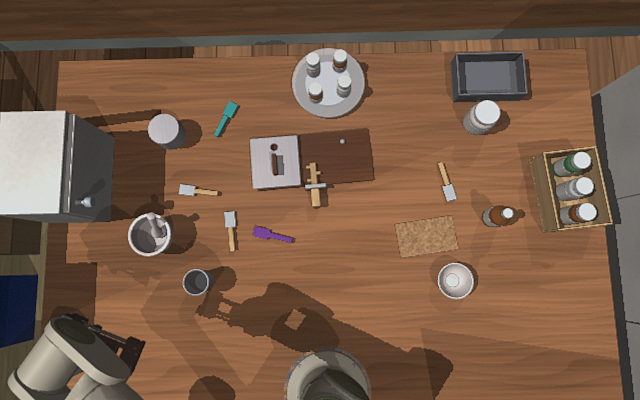

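View pics/side0.png

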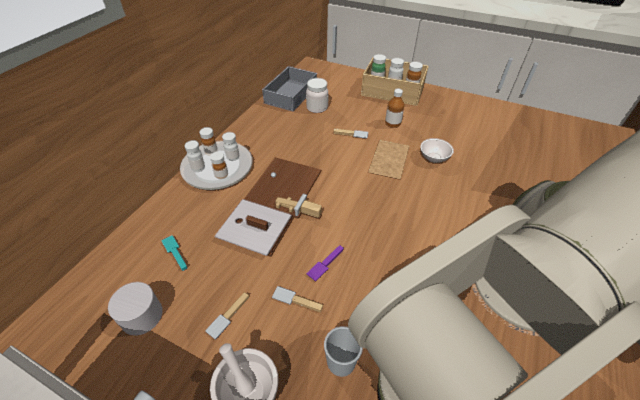

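Top view: the oak rack is at (312,160), with the plate on its left at (275,162), the wedge and staple at (315,185), the pin at (342,141) and the mat at (427,237).

Spatula look-alike check: wood with a steel blade at A (199,190), B (231,230) and C (446,182) are real. Turquoise (227,118) and purple (272,235) are decoys. The only wedge is the beech one at (315,190).

Next I fit the rack pose and check it in a close crop.

```bash
python3 - <<'E'
from h import *
from scipy.optimize import least_squares
M={'rack':(0,0,0),'pin':(.045,-.096,.017),'staple':(-.086,0,.008),'wedge_tip':(-.014,0,.014),'wedge':(-.086,0,.008),'cover':(0,.092,.018),'cover_hole':(.045,.092,.018)}
obs=[];C={}
for cam in ('top','side'):
    C[cam]=cap(cam)
    for n in M:
        r=spotter.tip_of(n,cam)
        if r: obs.append((n,np.array(r[0]['point'])))
    m=spotter.outline_of('rack',cam)
f=lambda p:np.concatenate([(np.array([p[0]+np.cos(p[2])*M[n][0]-np.sin(p[2])*M[n][1],p[1]+np.sin(p[2])*M[n][0]+np.cos(p[2])*M[n][1]])-o[:2])*1000 for n,o in obs])
s=least_squares(f,[.664,.03,.07],loss='soft_l1',f_scale=3); print(s.x, np.round(s.fun,1)); p=s.x
def W(x,y,z): return [p[0]+np.cos(p[2])*x-np.sin(p[2])*y,p[1]+np.sin(p[2])*x+np.cos(p[2])*y,z]
outs=[]
for cam,(x0,y0,w,h) in {'top':(235,115,150,110),'side':(205,145,150,110)}.items():
    k=5;im=cv2.resize(C[cam]['img'][y0:y0+h,x0:x0+w],None,fx=k,fy=k,interpolation=cv2.INTER_CUBIC)
    for poly,col in ([[(-.08,-.176,.008),(.08,-.176,.008),(.08,.162,.008),(-.08,.162,.008)],(0,255,0)],[[(-.146,-.012,.038),(-.094,-.012,.038),(-.094,.012,.038),(-.146,.012,.038)],(255,0,255)],[[(-.075,.022,.023),(.075,.022,.023),(.075,.162,.023),(-.075,.162,.023)],(0,0,255)],[[(.04,-.096,.017),(.05,-.096,.017)],(255,255,0)]):
        q=np.array([(px(C[cam],W(*v))-[x0,y0]+.5)*k for v in poly]).astype(int); cv2.polylines(im,[q],True,col,1)
    outs.append(im)
cv2.imwrite('pics/a.png',np.vstack(outs)[:, :][:1100]); 
cv2.imwrite('pics/a1.png',outs[0]);cv2.imwrite('pics/a2.png',outs[1])
E
```

```text
[0.66411078 0.03317812 0.10219507] [ 1.400e+00  5.000e-01 -0.000e+00 -5.400e+00 -2.800e+00 -2.500e+00
  1.800e+00  2.100e+00  4.880e+01  3.999e+02 -2.600e+00 -1.570e+01
  2.182e+02  6.154e+02 -6.000e-01  4.600e+00  5.000e-01  8.000e-01
  1.462e+02  3.233e+02 -4.600e+00  1.000e+00 -2.500e+00 -3.000e+00
 -6.000e-01 -1.620e+01 -5.400e+00 -1.160e+01]
```

View pics/a1.png

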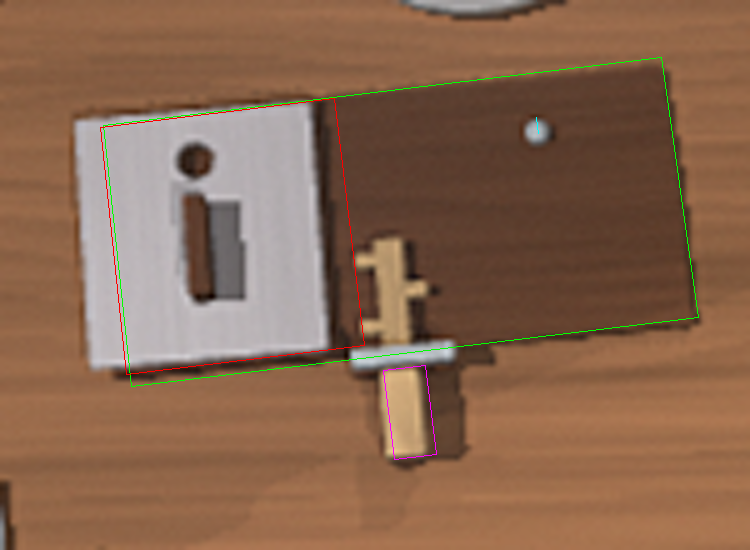

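View pics/a2.png

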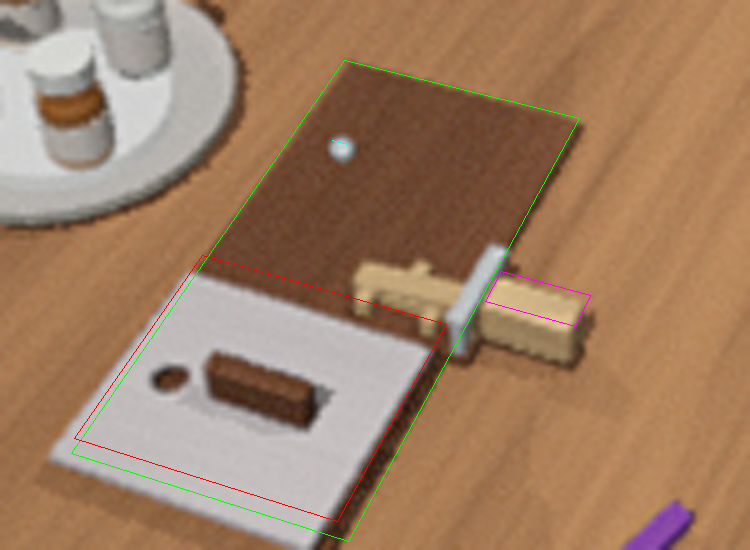

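The close crops confirm the wedge, staple and pin. The overlay angle is a little too large and the plate sits further left than I drew it. I refit from pixel corners.

```bash
python3 - <<'E'
from h import *
from scipy.optimize import least_squares
off={'top':(235,115),'side':(205,145)}
C={c:cap(c) for c in off}
def pose(p,v): c,s=np.cos(p[2]),np.sin(p[2]); return [p[0]+c*v[0]-s*v[1],p[1]+s*v[0]+c*v[1],v[2]]
D={'rack':[('top',(660,65),(.08,-.176,.008)),('top',(696,322),(-.08,-.176,.008)),('top',(537,130),(.045,-.096,.016)),('top',(403,354),(-.086,0,.036)),
 ('side',(345,61),(.08,-.176,.008)),('side',(580,121),(-.08,-.176,.008)),('side',(342,147),(.045,-.096,.016))],
'wedge':[('top',(380,372),(-.008,.012,.030+.008)),('top',(422,366),(-.008,-.012,.038)),('top',(427,455),(-.06,-.012,.038)),('top',(388,459),(-.06,.012,.038)),('top',(389,237),(.072,0,.02)),('side',(590,293),(-.06,-.012,.038)),('side',(578,325),(-.06,.012,.038)),('side',(362,266),(.072,0,.02))],
'cover':[('top',(75,120),(.075,.07,.023)),('top',(315,101),(.075,-.07,.023)),('top',(330,347),(-.075,-.07,.023)),('top',(92,370),(-.075,.07,.023)),('top',(194,160),(.045,0,.023)),
 ('side',(187,273),(.075,-.07,.023)),('side',(430,345),(-.075,-.07,.023)),('side',(50,460),(.075,.07,.023)),('side',(170,378),(.045,0,.023))]}
for n,d in D.items():
    for sel in (('top','side'),('top',),('side',)):
        dd=[x for x in d if x[0] in sel]
        f=lambda p:np.concatenate([px(C[c],pose(p,v))-(np.array(off[c])+np.array(q)/5-.5) for c,q,v in dd])
        s=least_squares(f,[.66,.03,.08],loss='soft_l1'); print(n,sel,np.round(s.x,4),np.round(s.fun,1).tolist())
E
```

```text
rack ('top', 'side') [0.6631 0.0342 0.0964] [0.2, -0.8, 0.0, -0.2, -0.1, -0.2, -0.5, 0.7, 0.4, 0.2, 0.3, -0.0, -0.1, -0.3]
rack ('top',) [0.6631 0.0339 0.0923] [0.4, -0.6, 0.0, 0.0, 0.1, -0.1, -0.5, 0.7]
rack ('side',) [0.6626 0.0346 0.103 ] [0.1, 0.3, 0.1, -0.1, -0.2, -0.2]
wedge ('top', 'side') [0.5788 0.0254 0.079 ] [0.4, -0.4, 0.2, -0.0, 1.0, -0.0, 0.5, -0.0, 0.2, 0.6, -0.2, 1.2, -1.0, 0.9, -0.0, 1.0]
wedge ('top',) [0.5789 0.0266 0.0686] [-0.1, -0.5, -0.2, 0.0, 0.4, 0.0, -0.2, -0.0, 0.1, 0.5]
wedge ('side',) [0.5796 0.0218 0.0903] [0.2, -0.0, -0.5, -0.2, 0.3, 0.3]
cover ('top', 'side') [0.6562 0.1422 0.074 ] [-0.1, 0.3, -1.2, -0.3, 0.2, 0.0, 0.1, -0.1, 0.3, -0.1, 0.0, -0.0, 0.1, 0.7, 0.0, -0.6, 0.1, -0.2]
cover ('top',) [0.6562 0.142  0.0653] [0.2, 0.2, -0.9, -0.1, 0.0, 0.3, -0.0, -0.2, 0.5, -0.1]
cover ('side',) [0.6561 0.1419 0.0893] [-0.4, 0.1, 0.0, 0.3, 0.3, -0.2, 0.1, -0.1]
```

```bash
python3 -m inch '[{"slide":[0.03,-0.04,0],"twist":[0,0,0.5],"fingers":1},{"slide":[0.036,-0.048,0],"twist":[0,0,0.5],"fingers":0.7},{"slide":[0.036,-0.048,0],"twist":[0,0,0.5],"fingers":0.7},{"slide":[0.036,-0.048,0],"twist":[0,0,0.5],"fingers":0.7},{"slide":[0.036,-0.048,0],"twist":[0,0,0.5],"fingers":0.7}]' 20
python3 -m inch '[{"slide":[0.036,-0.048,0],"twist":[0,0,0.5],"fingers":0.7},{"slide":[0.036,-0.048,0],"twist":[0,0,0.5],"fingers":0.7},{"slide":[0.036,-0.048,-0.02],"twist":[0,0,0.5],"fingers":0.7},{"slide":[0.036,-0.048,-0.03],"twist":[0,0,0.46],"fingers":0.7},{"slide":[0.032,-0.041,-0.03],"twist":[0,0,0],"fingers":0.7}]'
```

```text
time_s: 3.22
eef_pos: [0.3695, 0.2539, 0.303]
tcp_rot: [0.0, 0.058, 0.998, 0.0]
ft_force: [1.6, 0.5, 0.2]
opening: 0.701
finger_force: 0.0
time_s: 3.85
eef_pos: [0.5428, 0.0246, 0.2244]
tcp_rot: [0.0, -0.044, 0.999, -0.0]
ft_force: [0.5, 0.2, -0.3]
opening: 0.698
finger_force: 0.0
```

```bash
python3 -m inch '[{"slide":[0.001,-0.001,-0.045],"twist":[0,0,0],"fingers":0.6},{"slide":[0.001,-0.001,-0.05],"twist":[0,0,0],"fingers":0.6},{"slide":[0,0,-0.035],"twist":[0,0,0],"fingers":0.6},{"slide":[0,0,-0.01],"twist":[0,0,0],"fingers":0.6},{"slide":[0,0,0],"twist":[0,0,0],"fingers":0.6}]'; python3 - <<'E'
from h import *
cap('side','s1.png'); s=monitor.read_state(); print(s['eef_pos'],s['ft_force'])
E
```

```text
time_s: 4.47
eef_pos: [0.544, 0.0244, 0.0855]
tcp_rot: [0.0, -0.044, 0.999, -0.0]
ft_force: [0.2, -0.4, -1.1]
opening: 0.601
finger_force: 0.0
[0.54438292 0.02440818 0.08620677] [ 0.36655108 -0.29276406  0.39294002]
```

```bash
python3 - <<'E'
import cv2
im=cv2.imread('pics/s1.png')[130:250,220:380]; cv2.imwrite('pics/s1c.png',cv2.resize(im,None,fx=5,fy=5,interpolation=2))
E
```

```text
(no output)
```

View pics/s1c.png

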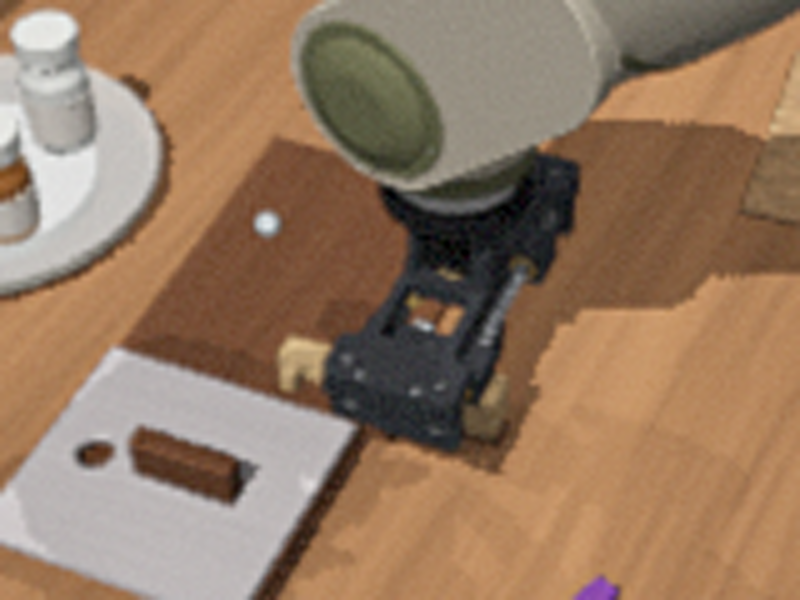

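```bash
python3 -m inch '[{"slide":[0,-0.001,-0.007],"twist":[0,0,0],"fingers":0.5},{"slide":[0,0,-0.007],"twist":[0,0,0],"fingers":0.4},{"slide":[0,0,0],"twist":[0,0,0],"fingers":0.33},{"slide":[0,0,0],"twist":[0,0,0],"fingers":0.2}]' 6;python3 -m inch '[{"slide":[0,0,0],"twist":[0,0,0],"fingers":0.2},{"slide":[0,0,0],"twist":[0,0,0],"fingers":0.2},{"slide":[0,0,0],"twist":[0,0,0],"fingers":0.2}]' 6; python3 -c "
from h import *
s=monitor.read_state();print(s['ft_force'],s['ft_torque'],s['eef_pos'])"
```

```text
time_s: 5.03
eef_pos: [0.5437, 0.0231, 0.071]
tcp_rot: [-0.0, -0.044, 0.999, -0.0]
ft_force: [-0.3, -4.2, -1.2]
opening: 0.271
finger_force: 6.0
time_s: 5.4
eef_pos: [0.5437, 0.0232, 0.071]
tcp_rot: [-0.0, -0.044, 0.999, -0.0]
ft_force: [-1.8, -5.4, -0.6]
opening: 0.271
finger_force: 6.0
[-1.82752434 -5.42316929 -0.56155317] [-0.75119033  0.30665229 -0.11984035] [0.54367132 0.02319843 0.07102038]
```

```bash
python3 -m inch '[{"slide":[0,-0.001,0],"twist":[0,0,0],"fingers":0.2},{"slide":[0,0,0],"twist":[0,0,0],"fingers":0.2}]' 6;python3 -m inch '[{"slide":[0,0,0],"twist":[0,0,0],"fingers":0.1},{"slide":[0,0,0],"twist":[0,0,0],"fingers":0.1},{"slide":[0,0,0],"twist":[0,0,0],"fingers":0.1}]' 30; python3 -c "
from h import *
s=monitor.read_state();print(s['ft_force'],s['ft_torque'],s['eef_pos'])"
```

```text
time_s: 5.65
eef_pos: [0.5436, 0.0228, 0.071]
tcp_rot: [-0.0, -0.044, 0.999, 0.0]
ft_force: [-1.9, 2.2, 0.3]
opening: 0.27
finger_force: 6.0
time_s: 6.02
eef_pos: [0.5437, 0.0227, 0.071]
tcp_rot: [-0.0, -0.044, 0.999, 0.0]
ft_force: [-1.9, 2.4, -0.1]
opening: 0.269
finger_force: 29.9
[-1.89149862  2.42467257 -0.05974583] [ 0.56444895  0.27307641 -0.03124542] [0.54369472 0.02269213 0.07100213]
```

```bash
python3 -m inch '[{"slide":[-0.001,-0.0001,0],"twist":[0,0,0],"fingers":0.1},{"slide":[-0.0005,0,0],"twist":[0,0,0],"fingers":0.1}]' 30;python3 -m inch '[{"slide":[-0.0005,0,0],"twist":[0,0,0],"fingers":0.1},{"slide":[-0.0005,-0.0001,0],"twist":[0,0,0],"fingers":0.1}]'; python3 -m inch '[{"slide":[-0.0005,0,0],"twist":[0,0,0],"fingers":0.1},{"slide":[-0.0005,-0.0001,0],"twist":[0,0,0],"fingers":0.1}]'
```

```text
time_s: 6.28
eef_pos: [0.5431, 0.0225, 0.0712]
tcp_rot: [0.002, -0.044, 0.999, -0.0]
ft_force: [5.9, 5.0, -3.0]
opening: 0.27
finger_force: 29.9
time_s: 6.52
eef_pos: [0.5423, 0.0224, 0.0713]
tcp_rot: [0.002, -0.044, 0.999, -0.0]
ft_force: [5.0, 5.0, -1.6]
opening: 0.269
finger_force: 29.9
time_s: 6.78
eef_pos: [0.5414, 0.0223, 0.0715]
tcp_rot: [0.002, -0.044, 0.999, -0.0]
ft_force: [4.9, 6.9, -1.7]
opening: 0.271
finger_force: 29.9
```

```bash
python3 -m inch '[{"slide":[-0.001,0.0004,0],"twist":[0,0,0],"fingers":0.1},{"slide":[-0.001,0,0],"twist":[0,0,0],"fingers":0.1}]' 30;python3 -m inch '[{"slide":[-0.001,0,0],"twist":[0,0,0],"fingers":0.1},{"slide":[-0.001,-0.0001,0],"twist":[0,0,0],"fingers":0.1}]'; python3 -m inch '[{"slide":[-0.001,-0.0001,0],"twist":[0,0,0],"fingers":0.1},{"slide":[-0.001,-0.0001,0],"twist":[0,0,0],"fingers":0.1}]'
```

```text
time_s: 7.02
eef_pos: [0.5398, 0.0224, 0.0717]
tcp_rot: [0.003, -0.044, 0.999, -0.0]
ft_force: [7.3, 3.4, -2.4]
opening: 0.27
finger_force: 29.9
time_s: 7.28
eef_pos: [0.5379, 0.0222, 0.0717]
tcp_rot: [0.003, -0.044, 0.999, -0.0]
ft_force: [6.4, 2.7, -1.2]
opening: 0.272
finger_force: 29.9
time_s: 7.52
eef_pos: [0.5354, 0.0221, 0.0716]
tcp_rot: [0.002, -0.044, 0.999, -0.0]
ft_force: [0.7, -0.1, -1.2]
opening: 0.273
finger_force: 29.9
```

```bash
python3 -m inch '[{"slide":[-0.001,-0.0001,0],"twist":[0,0,0],"fingers":0.1},{"slide":[-0.001,-0.0001,0],"twist":[0,0,0],"fingers":0.1},{"slide":[-0.0005,0,0],"twist":[0,0,0],"fingers":0.1}]' 30;python3 -m inch '[{"slide":[0.0002,-0.002,0],"twist":[0,0,0],"fingers":0.1},{"slide":[0.0002,-0.002,0],"twist":[0,0,0],"fingers":0.1},{"slide":[0,0,0],"twist":[0,0,0],"fingers":0.1}]';  python3 -c "
from h import *
cap('top','t1.png');cap('side','s2.png')
a=cv2.imread('pics/t1.png')[130:220,275:355];b=cv2.imread('pics/s2.png')[160:250,230:310]
cv2.imwrite('pics/c2.png',cv2.resize(np.hstack([a,b]),None,fx=5,fy=5,interpolation=2))"
```

```text
time_s: 7.9
eef_pos: [0.5317, 0.0219, 0.071]
tcp_rot: [0.0, -0.044, 0.999, -0.0]
ft_force: [0.1, 0.6, 0.2]
opening: 0.274
finger_force: 29.9
time_s: 8.28
eef_pos: [0.5322, 0.0178, 0.071]
tcp_rot: [-0.0, -0.044, 0.999, -0.0]
ft_force: [-0.4, -0.7, -0.2]
opening: 0.27
finger_force: 29.9
```

View pics/c2.png

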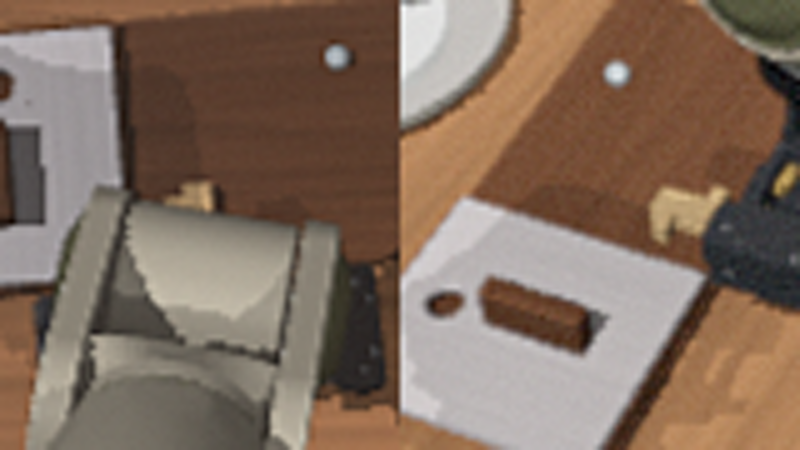

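The left (top) half of the crop shows the tip at about (318,168), drawn back with the wedge. It follows the gripper and slides sideways freely at the first neck.

```bash
python3 -m inch '[{"slide":[0.0001,-0.001,0],"twist":[0,0,0],"fingers":0.1},{"slide":[0.0001,-0.001,0],"twist":[0,0,0],"fingers":0.1},{"slide":[0,0,0],"twist":[0,0,0],"fingers":0.1}]' 30;python3 -m inch '[{"slide":[0.0001,-0.001,0],"twist":[0,0,0],"fingers":0.1},{"slide":[0,0,0],"twist":[0,0,0],"fingers":0.1}]'
```

```text
time_s: 8.75
eef_pos: [0.5322, 0.0172, 0.071]
tcp_rot: [-0.0, -0.043, 0.999, 0.001]
ft_force: [-0.4, 8.9, 1.1]
opening: 0.272
finger_force: 29.9
time_s: 9.0
eef_pos: [0.5322, 0.0169, 0.071]
tcp_rot: [-0.0, -0.043, 0.999, 0.002]
ft_force: [1.2, 14.6, 1.3]
opening: 0.267
finger_force: 29.9
```

The lateral stop came at about 4.5 mm, not 7. The fingertips are at z = 7 mm, so they are meeting the 8 mm tongue rather than the core meeting the jaw. I'll back off, regrip 5 mm higher and continue.

```bash
python3 -m inch '[{"slide":[-0.0001,0.0015,0],"twist":[0,0,0],"fingers":0.1},{"slide":[0,0.001,0],"twist":[0,0,0],"fingers":0.1},{"slide":[0,0,0],"twist":[0,0,0],"fingers":0.36},{"slide":[0,0,0],"twist":[0,0,0],"fingers":0.36},{"slide":[0,0,0.003],"twist":[0,0,0],"fingers":0.36}]' 30;python3 -m inch '[{"slide":[0,0,0.003],"twist":[0,0,0],"fingers":0.36},{"slide":[0,0,0],"twist":[0,0,0],"fingers":0.36},{"slide":[0,0,0],"twist":[0,0,0],"fingers":0.1},{"slide":[0,0,0],"twist":[0,0,0],"fingers":0.1},{"slide":[0,0,0],"twist":[0,0,0],"fingers":0.1}]';python3 -m inch '[{"slide":[0,-0.001,0],"twist":[0,0,0],"fingers":0.1},{"slide":[0,-0.001,0],"twist":[0,0,0],"fingers":0.1},{"slide":[0.0001,-0.001,0],"twist":[0,0,0],"fingers":0.1},{"slide":[0,0,0],"twist":[0,0,0],"fingers":0.1}]'
```

```text
time_s: 9.62
eef_pos: [0.5323, 0.0174, 0.074]
tcp_rot: [-0.0, -0.044, 0.999, -0.0]
ft_force: [-0.3, 0.2, -0.7]
opening: 0.36
finger_force: 0.0
time_s: 10.25
eef_pos: [0.5324, 0.0175, 0.077]
tcp_rot: [-0.0, -0.044, 0.999, -0.0]
ft_force: [0.2, -0.5, 0.9]
opening: 0.268
finger_force: 30.0
time_s: 10.75
eef_pos: [0.5324, 0.0148, 0.077]
tcp_rot: [-0.0, -0.044, 0.999, 0.0]
ft_force: [-0.6, 4.3, 1.8]
opening: 0.266
finger_force: 30.0
```

```bash
python3 -m inch '[{"slide":[-0.001,0.0003,0],"twist":[0,0,0],"fingers":0.1},{"slide":[-0.001,-0.0001,0],"twist":[0,0,0],"fingers":0.1},{"slide":[-0.001,-0.0001,0],"twist":[0,0,0],"fingers":0.1}]' 30;python3 -m inch '[{"slide":[-0.001,-0.0001,0],"twist":[0,0,0],"fingers":0.1},{"slide":[-0.001,-0.0001,0],"twist":[0,0,0],"fingers":0.1},{"slide":[-0.001,-0.0001,0],"twist":[0,0,0],"fingers":0.1}]'
```

```text
time_s: 11.12
eef_pos: [0.5295, 0.0146, 0.0771]
tcp_rot: [0.0, -0.044, 0.999, -0.0]
ft_force: [3.2, 3.7, 0.4]
opening: 0.269
finger_force: 30.0
time_s: 11.5
eef_pos: [0.5264, 0.0143, 0.077]
tcp_rot: [0.0, -0.044, 0.999, -0.0]
ft_force: [2.0, 4.5, -0.1]
opening: 0.269
finger_force: 30.0
```

```bash
python3 -m inch '[{"slide":[-0.0015,-0.0001,0],"twist":[0,0,0],"fingers":0.1},{"slide":[-0.0015,-0.0001,0],"twist":[0,0,0],"fingers":0.1},{"slide":[-0.0015,-0.0001,0],"twist":[0,0,0],"fingers":0.1},{"slide":[-0.0015,-0.0001,0],"twist":[0,0,0],"fingers":0.1}]' 30;python3 -m inch '[{"slide":[-0.0015,-0.0001,0],"twist":[0,0,0],"fingers":0.1},{"slide":[-0.0015,-0.0001,0],"twist":[0,0,0],"fingers":0.1},{"slide":[-0.0015,-0.0001,0],"twist":[0,0,0],"fingers":0.1},{"slide":[-0.0015,-0.0001,0],"twist":[0,0,0],"fingers":0.1}]'; python3 -m inch '[{"slide":[-0.001,-0.0001,0],"twist":[0,0,0],"fingers":0.1},{"slide":[0,0,0],"twist":[0,0,0],"fingers":0.1},{"slide":[0,0.001,0],"twist":[0,0,0],"fingers":0.1},{"slide":[-0.0002,0.002,0],"twist":[0,0,0],"fingers":0.1}]'
```

```text
time_s: 12.0
eef_pos: [0.5204, 0.0139, 0.077]
tcp_rot: [0.0, -0.044, 0.999, -0.0]
ft_force: [2.4, 4.1, 1.0]
opening: 0.268
finger_force: 30.0
time_s: 12.5
eef_pos: [0.5144, 0.0135, 0.077]
tcp_rot: [0.0, -0.044, 0.999, -0.0]
ft_force: [1.9, 3.0, 0.5]
opening: 0.271
finger_force: 30.0
time_s: 13.0
eef_pos: [0.5132, 0.0161, 0.077]
tcp_rot: [-0.0, -0.043, 0.999, -0.0]
ft_force: [-0.3, -2.0, 2.1]
opening: 0.271
finger_force: 30.0
```

```bash
python3 -m inch '[{"slide":[-0.0001,0.001,0],"twist":[0,0,0],"fingers":0.1},{"slide":[-0.0001,0.0015,0],"twist":[0,0,0],"fingers":0.1},{"slide":[-0.0002,0.0015,0],"twist":[0,0,0],"fingers":0.1}]' 30;python3 -m inch '[{"slide":[-0.0002,0.0015,0],"twist":[0,0,0],"fingers":0.1},{"slide":[-0.0001,0.0015,0],"twist":[0,0,0],"fingers":0.1},{"slide":[-0.0001,0.001,0],"twist":[0,0,0],"fingers":0.1},{"slide":[0,0,0],"twist":[0,0,0],"fingers":0.1}]'
```

```text
time_s: 13.38
eef_pos: [0.5128, 0.0205, 0.077]
tcp_rot: [-0.0, -0.044, 0.999, -0.0]
ft_force: [0.3, -1.0, 2.0]
opening: 0.269
finger_force: 30.0
time_s: 13.88
eef_pos: [0.5124, 0.0246, 0.077]
tcp_rot: [-0.0, -0.044, 0.999, 0.0]
ft_force: [0.1, 0.1, 2.4]
opening: 0.269
finger_force: 30.0
```

```bash
python3 -m inch '[{"slide":[-0.0001,0.001,0],"twist":[0,0,0],"fingers":0.1},{"slide":[-0.0001,0.001,0],"twist":[0,0,0],"fingers":0.1},{"slide":[0,0.0005,0],"twist":[0,0,0],"fingers":0.1},{"slide":[0,0,0],"twist":[0,0,0],"fingers":0.1}]' 30;python3 -m inch '[{"slide":[0,0.0005,0],"twist":[0,0,0],"fingers":0.1},{"slide":[0,0,0],"twist":[0,0,0],"fingers":0.1}]'
```

```text
time_s: 14.38
eef_pos: [0.5123, 0.027, 0.077]
tcp_rot: [-0.0, -0.044, 0.999, 0.0]
ft_force: [0.6, -0.5, 1.7]
opening: 0.268
finger_force: 30.0
time_s: 14.62
eef_pos: [0.5123, 0.0275, 0.077]
tcp_rot: [-0.0, -0.044, 0.999, 0.0]
ft_force: [-0.7, -1.9, 2.4]
opening: 0.273
finger_force: 30.0
```

```bash
python3 -m inch '[{"slide":[0,0.0006,0],"twist":[0,0,0],"fingers":0.1},{"slide":[0,0,0],"twist":[0,0,0],"fingers":0.1}]' 30;python3 -m inch '[{"slide":[-0.001,-0.0002,0],"twist":[0,0,0],"fingers":0.1},{"slide":[-0.001,-0.0001,0],"twist":[0,0,0],"fingers":0.1},{"slide":[-0.001,-0.0001,0],"twist":[0,0,0],"fingers":0.1}]'
```

```text
time_s: 14.88
eef_pos: [0.5123, 0.0279, 0.077]
tcp_rot: [0.0, -0.044, 0.999, -0.0]
ft_force: [-0.1, -2.7, 1.6]
opening: 0.268
finger_force: 30.0
time_s: 15.25
eef_pos: [0.5093, 0.0276, 0.077]
tcp_rot: [0.0, -0.044, 0.999, 0.0]
ft_force: [1.9, -2.2, 0.2]
opening: 0.271
finger_force: 30.0
```

Light contact with the left post, as expected. I keep drawing it out, then shift right.

```bash
python3 -m inch '[{"slide":[-0.0015,-0.0001,0],"twist":[0,0,0],"fingers":0.1},{"slide":[-0.0015,-0.0002,0],"twist":[0,0,0],"fingers":0.1},{"slide":[-0.0015,-0.0001,0],"twist":[0,0,0],"fingers":0.1}]' 30;python3 -m inch '[{"slide":[-0.0015,-0.0001,0],"twist":[0,0,0],"fingers":0.1},{"slide":[-0.0015,-0.0001,0],"twist":[0,0,0],"fingers":0.1},{"slide":[-0.0015,-0.0002,0],"twist":[0,0,0],"fingers":0.1}]'; python3 -m inch '[{"slide":[-0.0015,-0.0001,0],"twist":[0,0,0],"fingers":0.1},{"slide":[-0.0015,-0.0001,0],"twist":[0,0,0],"fingers":0.1},{"slide":[-0.0015,-0.0002,0],"twist":[0,0,0],"fingers":0.1}]'
```

```text
time_s: 15.62
eef_pos: [0.5047, 0.0272, 0.077]
tcp_rot: [-0.0, -0.044, 0.999, -0.0]
ft_force: [1.7, -0.7, 0.3]
opening: 0.271
finger_force: 30.0
time_s: 16.0
eef_pos: [0.5002, 0.0268, 0.077]
tcp_rot: [-0.0, -0.044, 0.999, 0.0]
ft_force: [1.1, -0.3, -0.2]
opening: 0.267
finger_force: 30.0
time_s: 16.38
eef_pos: [0.4956, 0.0265, 0.077]
tcp_rot: [-0.0, -0.044, 0.999, 0.0]
ft_force: [0.9, -0.9, 0.7]
opening: 0.269
finger_force: 30.0
```

```bash
python3 -m inch '[{"slide":[-0.0015,-0.0001,0],"twist":[0,0,0],"fingers":0.1},{"slide":[-0.0015,-0.0001,0],"twist":[0,0,0],"fingers":0.1},{"slide":[-0.0005,0,0],"twist":[0,0,0],"fingers":0.1},{"slide":[0.0002,-0.0015,0],"twist":[0,0,0],"fingers":0.1},{"slide":[0.0001,-0.0015,0],"twist":[0,0,0],"fingers":0.1}]' 30;python3 -m inch '[{"slide":[0.0001,-0.0015,0],"twist":[0,0,0],"fingers":0.1},{"slide":[0.0001,-0.0015,0],"twist":[0,0,0],"fingers":0.1},{"slide":[0.0002,-0.0015,0],"twist":[0,0,0],"fingers":0.1}]'; python3 -m inch '[{"slide":[0.0001,-0.0015,0],"twist":[0,0,0],"fingers":0.1},{"slide":[0.0002,-0.0015,0],"twist":[0,0,0],"fingers":0.1},{"slide":[0.0001,-0.001,0],"twist":[0,0,0],"fingers":0.1}]'; python3 -m inch '[{"slide":[0.0001,-0.001,0],"twist":[0,0,0],"fingers":0.1},{"slide":[0.0001,-0.001,0],"twist":[0,0,0],"fingers":0.1},{"slide":[0,0,0],"twist":[0,0,0],"fingers":0.1}]'
```

```text
time_s: 17.0
eef_pos: [0.4924, 0.0233, 0.077]
tcp_rot: [-0.0, -0.044, 0.999, 0.0]
ft_force: [-0.5, 1.7, 0.9]
opening: 0.272
finger_force: 30.0
time_s: 17.38
eef_pos: [0.4929, 0.0186, 0.077]
tcp_rot: [-0.0, -0.044, 0.999, 0.0]
ft_force: [-0.2, 0.6, 1.6]
opening: 0.272
finger_force: 30.0
time_s: 17.75
eef_pos: [0.4934, 0.0146, 0.077]
tcp_rot: [-0.0, -0.044, 0.999, -0.0]
ft_force: [0.0, 0.5, 1.2]
opening: 0.267
finger_force: 30.0
time_s: 18.12
eef_pos: [0.4935, 0.0126, 0.077]
tcp_rot: [-0.0, -0.044, 0.999, -0.0]
ft_force: [-0.1, 0.0, 0.6]
opening: 0.266
finger_force: 30.0
```

```bash
python3 -m inch '[{"slide":[0.0001,-0.001,0],"twist":[0,0,0],"fingers":0.1},{"slide":[0,-0.0005,0],"twist":[0,0,0],"fingers":0.1},{"slide":[0,0,0],"twist":[0,0,0],"fingers":0.1}]' 30;python3 -m inch '[{"slide":[-0.001,-0.0001,0],"twist":[0,0,0],"fingers":0.1},{"slide":[-0.0015,-0.0002,0],"twist":[0,0,0],"fingers":0.1},{"slide":[-0.0015,-0.0001,0],"twist":[0,0,0],"fingers":0.1}]'; python3 -m inch '[{"slide":[-0.0015,-0.0001,0],"twist":[0,0,0],"fingers":0.1},{"slide":[-0.0015,-0.0001,0],"twist":[0,0,0],"fingers":0.1}]'
```

```text
time_s: 18.5
eef_pos: [0.4936, 0.0114, 0.077]
tcp_rot: [-0.0, -0.044, 0.999, 0.0]
ft_force: [0.4, 4.4, 1.4]
opening: 0.269
finger_force: 30.0
time_s: 18.88
eef_pos: [0.4896, 0.0108, 0.077]
tcp_rot: [0.0, -0.044, 0.999, -0.0]
ft_force: [2.2, 3.7, -0.0]
opening: 0.268
finger_force: 30.0
time_s: 19.12
eef_pos: [0.4866, 0.0106, 0.077]
tcp_rot: [0.0, -0.044, 0.999, -0.0]
ft_force: [2.4, 4.1, -0.8]
opening: 0.27
finger_force: 30.0
```

```bash
python3 -m inch '[{"slide":[-0.0015,-0.0001,0],"twist":[0,0,0],"fingers":0.1},{"slide":[-0.0015,-0.0001,0],"twist":[0,0,0],"fingers":0.1},{"slide":[-0.002,-0.0002,0],"twist":[0,0,0],"fingers":0.1},{"slide":[-0.002,-0.0002,0],"twist":[0,0,0],"fingers":0.1}]' 30;python3 -m inch '[{"slide":[-0.002,-0.0002,0],"twist":[0,0,0],"fingers":0.1},{"slide":[-0.002,-0.0002,0],"twist":[0,0,0],"fingers":0.1},{"slide":[-0.002,-0.0002,0],"twist":[0,0,0],"fingers":0.1},{"slide":[-0.002,-0.0002,0],"twist":[0,0,0],"fingers":0.1}]'; python3 -m inch '[{"slide":[-0.003,-0.0002,0],"twist":[0,0,0],"fingers":0.1},{"slide":[-0.004,-0.0004,0],"twist":[0,0,0],"fingers":0.1},{"slide":[-0.005,-0.0004,0],"twist":[0,0,0],"fingers":0.1},{"slide":[-0.01,0,0],"twist":[0,0,0],"fingers":0.1},{"slide":[-0.01,0,0],"twist":[0,0,0],"fingers":0.1}]'
```

```text
time_s: 19.62
eef_pos: [0.4795, 0.01, 0.077]
tcp_rot: [0.0, -0.044, 0.999, -0.0]
ft_force: [2.0, 4.2, -0.2]
opening: 0.272
finger_force: 30.0
time_s: 20.12
eef_pos: [0.4715, 0.0092, 0.077]
tcp_rot: [0.0, -0.044, 0.999, -0.0]
ft_force: [1.2, 3.5, 0.3]
opening: 0.27
finger_force: 30.0
time_s: 20.75
eef_pos: [0.4388, 0.0082, 0.077]
tcp_rot: [-0.0, -0.044, 0.999, 0.0]
ft_force: [0.4, -0.7, 0.2]
opening: 0.268
finger_force: 30.0
```

```bash
python3 -m inch '[{"slide":[0,0,0.02],"twist":[0,0,0],"fingers":0.1},{"slide":[0,0,0.03],"twist":[0,0,0],"fingers":0.1},{"slide":[0,-0.02,0.02],"twist":[0,0,-1.2],"fingers":0.1},{"slide":[0,-0.03,0],"twist":[0,0,-1.5],"fingers":0.1},{"slide":[0,-0.03,0],"twist":[0,0,-1.5],"fingers":0.1}]' 45; python3 -m inch '[{"slide":[0,-0.03,0],"twist":[0,0,-1.5],"fingers":0.1},{"slide":[0,-0.03,0],"twist":[0,0,-1.5],"fingers":0.1},{"slide":[0,-0.03,0],"twist":[0,0,-1.5],"fingers":0.1},{"slide":[0,-0.03,0],"twist":[0,0,-1.5],"fingers":0.1},{"slide":[0,-0.03,0],"twist":[0,0,-1.5],"fingers":0.1}]';  python3 -m inch '[{"slide":[-0.005,-0.02,0],"twist":[0,0,-1.5],"fingers":0.1},{"slide":[-0.005,-0.01,0],"twist":[0,0,-1.6],"fingers":0.1},{"slide":[-0.003,-0.006,0],"twist":[0,0,0],"fingers":0.1},{"slide":[0,0,0],"twist":[0,0,0],"fingers":0.1}]'; python3 - <<'E'
from h import *
cap('side','s3.png'); tips('mat','side'); tips('wedge','side'); tips('wedge_tip','side')
cap('top','t3.png'); tips('mat','top')
print(monitor.read_state()['qpos'])
a=cv2.imread('pics/s3.png')[90:220,330:490]
cv2.imwrite('pics/c3.png',cv2.resize(a,None,fx=4,fy=4,interpolation=2))
E
```

```text
time_s: 21.38
eef_pos: [0.439, -0.0724, 0.1471]
tcp_rot: [-0.0, 0.178, 0.984, -0.0]
ft_force: [-0.4, 0.3, -1.5]
opening: 0.268
finger_force: 45.0
time_s: 22.0
eef_pos: [0.4389, -0.2224, 0.1468]
tcp_rot: [-0.0, 0.541, 0.841, 0.0]
ft_force: [0.3, -0.6, -0.7]
opening: 0.269
finger_force: 45.0
time_s: 22.5
eef_pos: [0.4263, -0.2576, 0.1469]
tcp_rot: [-0.0, 0.667, 0.745, 0.0]
ft_force: [-0.2, -0.3, -0.9]
opening: 0.267
finger_force: 45.0
side mat [ 0.4328 -0.2969  0.0028] 0.82
side wedge [ 0.4293 -0.2896  0.0769] 0.79
side wedge [0.5733 0.3734 0.0013] 0.71
side wedge_tip [3.150e-01 3.483e-01 2.000e-04] 0.55
top mat [0.6998 0.1425 0.0178] 0.74
top mat [ 0.4423  0.4862 -0.004 ] 0.72
[-7.78299680e-01  4.42005047e-01  1.76363450e+00  1.04552403e-05
  9.35986210e-01 -8.87713479e-01]
```

View pics/c3.png

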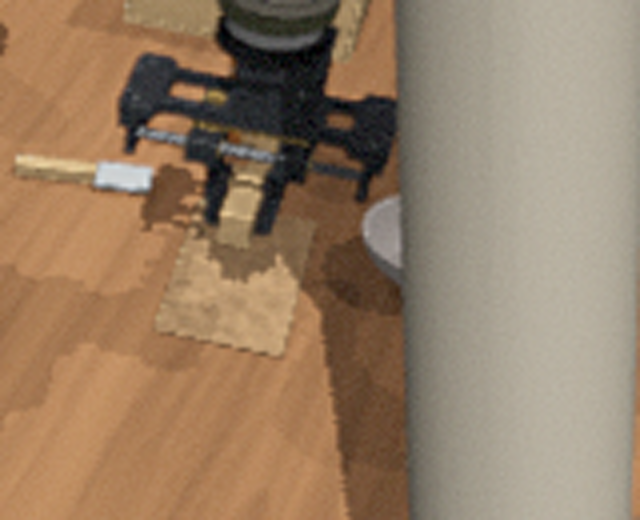

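The wedge is held with its tail toward the base side over the cork mat, and the bowl stays clear. I lower it.

```bash
python3 -m inch '[{"slide":[0.001,0,-0.03],"twist":[0,0,0],"fingers":0.1},{"slide":[0.001,0,-0.025],"twist":[0,0,0],"fingers":0.1},{"slide":[0,0,-0.012],"twist":[0,0,0],"fingers":0.1},{"slide":[0,0,-0.004],"twist":[0,0,0],"fingers":0.1},{"slide":[0,0,-0.002],"twist":[0,0,0],"fingers":0.1}]' 30; python3 -m inch '[{"slide":[0,0,-0.001],"twist":[0,0,0],"fingers":0.1},{"slide":[0,0,0],"twist":[0,0,0],"fingers":0.1}]' 30
```

```text
time_s: 23.42
eef_pos: [0.4289, -0.258, 0.0745]
tcp_rot: [0.0, 0.668, 0.744, -0.0]
ft_force: [1.2, -0.6, 0.3]
opening: 0.274
finger_force: 30.0
time_s: 23.68
eef_pos: [0.4288, -0.2579, 0.0734]
tcp_rot: [0.0, 0.668, 0.744, -0.0]
ft_force: [-0.3, -0.5, -0.1]
opening: 0.267
finger_force: 30.0
```

```bash
python3 -m inch '[{"slide":[0,0,-0.0007],"twist":[0,0,0],"fingers":0.1},{"slide":[0,0,0],"twist":[0,0,0],"fingers":0.1}]' 30;  python3 -m inch '[{"slide":[0,0,0],"twist":[0,0,0],"fingers":0.45},{"slide":[0,0,0],"twist":[0,0,0],"fingers":0.45},{"slide":[0,0,0.01],"twist":[0,0,0],"fingers":0.45},{"slide":[0,0,0.04],"twist":[0,0,0],"fingers":0.45},{"slide":[0,0,0.05],"twist":[0,0,0],"fingers":0.45}]'; python3 -m inch '[{"slide":[0,0.05,0.02],"twist":[0,0,1.5],"fingers":0.45},{"slide":[0,0.055,0],"twist":[0,0,1.5],"fingers":0.45},{"slide":[0,0.055,0],"twist":[0,0,1.5],"fingers":0.45},{"slide":[0,0.055,0],"twist":[0,0,1.5],"fingers":0.45},{"slide":[0,0.055,0],"twist":[0,0,1.5],"fingers":0.45}]'
python3 -m inch '[{"slide":[0,0.055,0],"twist":[0,0,1.5],"fingers":0.45},{"slide":[0,0.05,0],"twist":[0,0,1.5],"fingers":0.45},{"slide":[0,0.03,0],"twist":[0,0,1.5],"fingers":0.45},{"slide":[0,0,0],"twist":[0,0,1.5],"fingers":0.45},{"slide":[0,0,0],"twist":[0,0,1.2],"fingers":0.45}]'
python3 - <<'E'
from h import *
cap('side','s4.png');  cap('top','t4.png'); tips('wedge','top'); tips('cover','top')
a=cv2.imread('pics/s4.png');b=cv2.imread('pics/t4.png')
cv2.imwrite('pics/c4.png',cv2.resize(np.vstack([np.hstack([a[115:200,350:460],b[200:285,380:490]]),np.hstack([a[180:265,205:315],b[115:200,240:350]])]),None,fx=3.6,fy=3.5,interpolation=2))
E
```

```text
time_s: 23.92
eef_pos: [0.4288, -0.2579, 0.073]
tcp_rot: [0.0, 0.668, 0.744, -0.0]
ft_force: [-1.5, 1.8, 6.2]
opening: 0.272
finger_force: 30.0
time_s: 24.55
eef_pos: [0.4284, -0.2575, 0.1736]
tcp_rot: [-0.001, 0.668, 0.744, 0.0]
ft_force: [0.7, 0.7, 0.3]
opening: 0.451
finger_force: 0.0
time_s: 25.18
eef_pos: [0.4284, 0.0139, 0.1931]
tcp_rot: [0.001, 0.33, 0.944, 0.0]
ft_force: [1.4, -0.6, 0.5]
opening: 0.452
finger_force: 0.0
time_s: 25.8
eef_pos: [0.4285, 0.1477, 0.1929]
tcp_rot: [0.0, -0.041, 0.999, -0.0]
ft_force: [0.1, 0.0, 0.1]
opening: 0.45
finger_force: 0.0
top wedge [ 0.4339 -0.2943  0.0052] 0.83
top cover [0.6569 0.1413 0.0175] 0.79
```

View pics/c4.png

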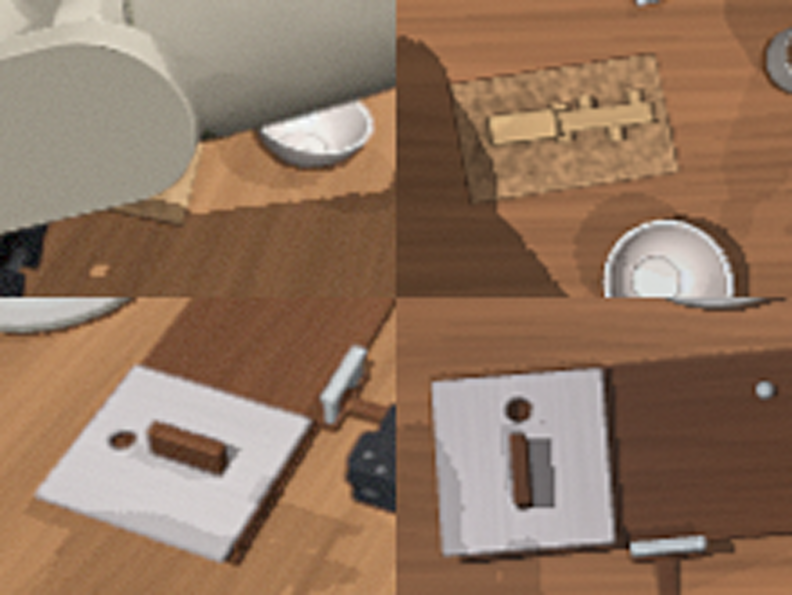

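The wedge lies fully on the mat, at (427,237) in the top view. The empty staple and the plate are also clear. Now for the handle.

```bash
python3 -m inch '[{"slide":[0.05,-0.002,0],"twist":[0,0,0.06],"fingers":0.45},{"slide":[0.055,-0.002,0],"twist":[0,0,0],"fingers":0.45},{"slide":[0.055,-0.0015,-0.02],"twist":[0,0,0],"fingers":0.45},{"slide":[0.04,-0.001,-0.02],"twist":[0,0,0],"fingers":0.45},{"slide":[0.0157,0,-0.02],"twist":[0,0,0],"fingers":0.45}]' 10; python3 -m inch '[{"slide":[0,0,-0.02],"twist":[0,0,0],"fingers":0.45},{"slide":[0,0,-0.015],"twist":[0,0,0],"fingers":0.45},{"slide":[0,0,-0.006],"twist":[0,0,0],"fingers":0.45},{"slide":[0,0,0],"twist":[0,0,0],"fingers":0.45}]' ; python3 - <<'E'
from h import *
cap('side','s5.png'); a=cv2.imread('pics/s5.png')
cv2.imwrite('pics/c5.png',cv2.resize(a[150:270,190:340],None,fx=4,fy=4,interpolation=2)); print(monitor.read_state()['eef_pos'])
E
```

```text
time_s: 26.62
eef_pos: [0.6459, 0.1402, 0.1312]
tcp_rot: [0.0, -0.04, 0.999, -0.0]
ft_force: [0.6, 0.4, 0.0]
opening: 0.452
finger_force: 0.0
time_s: 27.12
eef_pos: [0.6442, 0.1408, 0.0916]
tcp_rot: [0.0, -0.042, 0.999, 0.0]
ft_force: [-0.8, -0.5, 0.5]
opening: 0.449
finger_force: 0.0
[0.64441991 0.14079141 0.09202076]
```

View pics/c5.png

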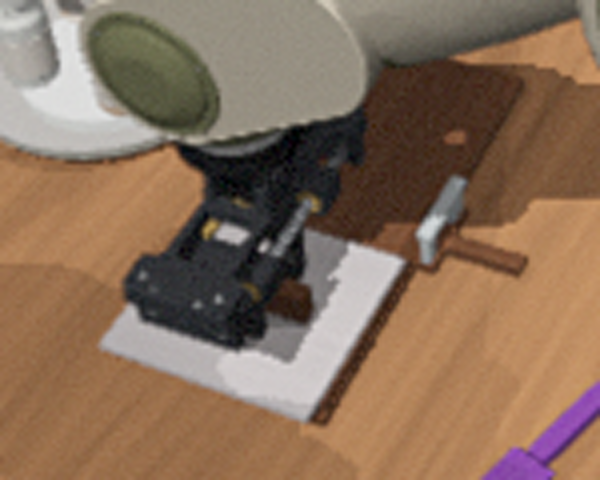

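The handle stands between the fingers. I close on it.

```bash
python3 -m inch '[{"slide":[0,0,0],"twist":[0,0,0],"fingers":0.2},{"slide":[0,0,0],"twist":[0,0,0],"fingers":0.05},{"slide":[0,0,0],"twist":[0,0,0],"fingers":0.05},{"slide":[0,0,0],"twist":[0,0,0],"fingers":0.05}]' 8; python3 -m inch '[{"slide":[0,0,0],"twist":[0,0,0],"fingers":0.05},{"slide":[0,0,0],"twist":[0,0,0.05],"fingers":0.05},{"slide":[0,0,0],"twist":[0,0,0],"fingers":0.05}]' 50 ; python3 - <<'E'
from h import *
c=cap('top','t6.png'); tips('cover_hole','top'); tips('cover','top');c=cap('side'); tips('cover_hole','side'); tips('cover','side');print(monitor.read_state()['tcp_rot'])
E
```

```text
time_s: 27.68
eef_pos: [0.6444, 0.1407, 0.0916]
tcp_rot: [0.0, -0.041, 0.999, 0.0]
ft_force: [0.3, 0.2, 3.3]
opening: 0.16
finger_force: 8.0
time_s: 28.05
eef_pos: [0.6445, 0.1407, 0.0916]
tcp_rot: [0.0, -0.044, 0.999, 0.0]
ft_force: [-0.8, -1.2, 4.2]
opening: 0.151
finger_force: 49.9
side cover_hole [0.7029 0.1447 0.019 ] 0.95
side cover_hole [0.512  0.2773 0.0091] 0.49
side cover_hole [0.6356 0.4245 0.005 ] 0.48
side cover [0.6575 0.1403 0.0187] 0.92
[ 1.88219897e-04 -4.40551181e-02  9.99029084e-01  5.56938656e-06]
```

```bash
python3 -m inch '[{"slide":[0,0,0.001],"twist":[0,0,0],"fingers":0.05},{"slide":[0.0005,-0.01,0],"twist":[0,0,0],"fingers":0.05},{"slide":[0.001,-0.02,0],"twist":[0,0,0],"fingers":0.05},{"slide":[0.001,-0.02,0],"twist":[0,0,0],"fingers":0.05},{"slide":[0.001,-0.02,0],"twist":[0,0,0],"fingers":0.05}]' 55;python3 -m inch '[{"slide":[0.001,-0.02,0],"twist":[0,0,0],"fingers":0.05},{"slide":[0.001,-0.02,0],"twist":[0,0,0],"fingers":0.05},{"slide":[0.0017,-0.02,0],"twist":[0,0,0],"fingers":0.05},{"slide":[0.0018,-0.02,0],"twist":[0,0,0],"fingers":0.05},{"slide":[0,0,0],"twist":[0,0,0],"fingers":0.05}]'; python3 - <<'E'
from h import *
c=cap('top','t7.png'); tips('cover_hole','top'); tips('cover','top');tips('pin','top');c=cap('side','s7.png'); tips('cover_hole','side'); tips('cover','side');tips('pin','side')
a=cv2.imread('pics/t7.png')[110:210,235:395];b=cv2.imread('pics/s7.png')[140:260,195:335]
cv2.imwrite('pics/c7.png',np.vstack([cv2.resize(a,(480,300),interpolation=2),cv2.resize(b[:,:],(480,300),interpolation=2)]))
s=monitor.read_state();print(s['eef_pos'],s['opening'])
E
```

```text
time_s: 28.98
eef_pos: [0.6478, 0.0687, 0.0921]
tcp_rot: [-0.0, -0.044, 0.999, -0.0]
ft_force: [0.5, 0.0, -3.6]
opening: 0.154
finger_force: 54.9
time_s: 29.6
eef_pos: [0.6535, -0.0109, 0.0923]
tcp_rot: [0.0, -0.043, 0.999, -0.0]
ft_force: [-1.4, 0.4, -3.2]
opening: 0.152
finger_force: 54.9
top cover [ 5.882e-01 -3.651e-01 -4.000e-04] 0.68
top cover [0.6557 0.1216 0.0093] 0.3
side cover_hole [ 0.7123 -0.0047  0.0215] 0.66
[ 0.65335469 -0.00876539  0.09230834] 0.15070867749273897
```

View pics/c7.png

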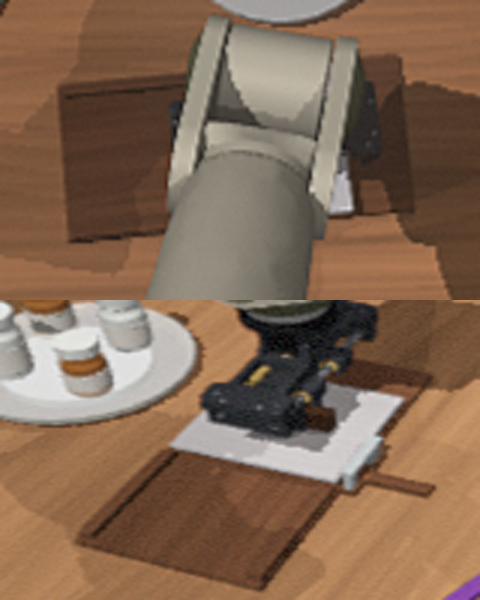

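The plate is level and off the tray in both views. The hole is about 53 mm short of the pin.

```bash
python3 -m inch '[{"slide":[0.0015,-0.018,0],"twist":[0,0,0],"fingers":0.05},{"slide":[0.0015,-0.018,0],"twist":[0,0,0],"fingers":0.05},{"slide":[0.0015,-0.012,0],"twist":[0,0,0],"fingers":0.05},{"slide":[0.0005,-0.005,0],"twist":[0,0,0],"fingers":0.05},{"slide":[0,0,0],"twist":[0,0,0],"fingers":0.05}]' 55; python3 - <<'E'
from h import *
c=cap('side','s8.png'); tips('cover_hole','side'); tips('cover','side');tips('pin','side')
b=c['img'][130:230,220:345]
cv2.imwrite('pics/c8.png',cv2.resize(b,None,fx=6,fy=6,interpolation=2))
s=monitor.read_state();print(s['eef_pos'],s['ft_force'])
E
```

```text
time_s: 30.62
eef_pos: [0.6583, -0.0626, 0.0922]
tcp_rot: [-0.0, -0.044, 0.999, 0.0]
ft_force: [0.6, -0.1, -2.6]
opening: 0.153
finger_force: 54.9
side cover_hole [ 0.7144 -0.0577  0.0199] 0.66
side cover [ 0.6709 -0.0617  0.0176] 0.92
side cover [ 0.5327 -0.3763  0.0042] 0.47
[ 0.65836053 -0.06172435  0.09232457] [-0.83410705  0.14362369 -2.75784517]
```

View pics/c8.png

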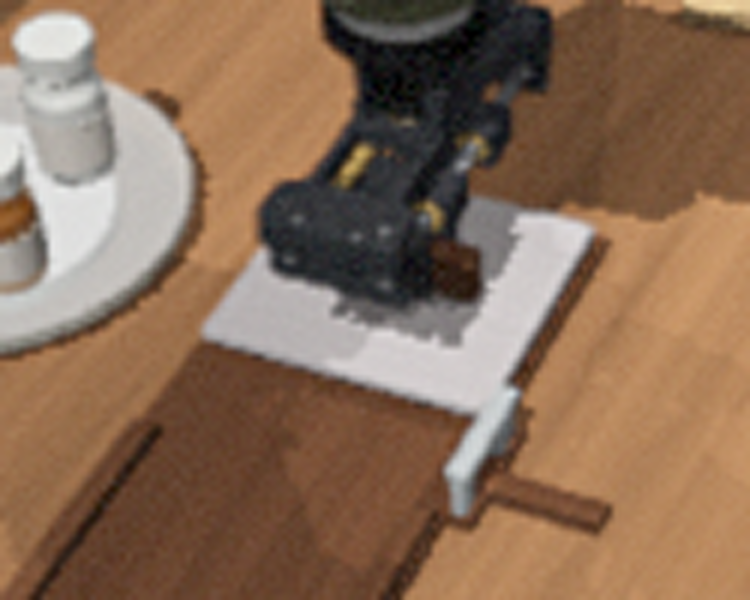

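```bash
python3 -m inch '[{"slide":[0,0,-0.002],"twist":[0,0,0],"fingers":0.05},{"slide":[0,0,-0.001],"twist":[0,0,0],"fingers":0.05},{"slide":[0,0,0],"twist":[0,0,0],"fingers":0.05}]' 55;python3 -m inch '[{"slide":[0,0,-0.002],"twist":[0,0,0],"fingers":0.05},{"slide":[0,0,-0.002],"twist":[0,0,0],"fingers":0.05},{"slide":[0,0,0],"twist":[0,0,0],"fingers":0.05}]'
```

```text
time_s: 31.2
eef_pos: [0.6583, -0.0622, 0.0891]
tcp_rot: [-0.0, -0.044, 0.999, 0.0]
ft_force: [-0.3, -0.1, -3.2]
opening: 0.155
finger_force: 54.9
time_s: 31.58
eef_pos: [0.6583, -0.0622, 0.085]
tcp_rot: [-0.0, -0.044, 0.999, 0.0]
ft_force: [-0.2, 0.0, -3.4]
opening: 0.151
finger_force: 54.9
```

```bash
python3 -m inch '[{"slide":[0,0,-0.002],"twist":[0,0,0],"fingers":0.05},{"slide":[0,0,-0.001],"twist":[0,0,0],"fingers":0.05},{"slide":[0,0,-0.0005],"twist":[0,0,0],"fingers":0.05},{"slide":[0,0,0],"twist":[0,0,0],"fingers":0.05}]' 30; python3 -m inch '[{"slide":[0,0,-0.0005],"twist":[0,0,0],"fingers":0.05},{"slide":[0,0,0],"twist":[0,0,0],"fingers":0.05}]' 20
```

```text
time_s: 32.08
eef_pos: [0.6584, -0.0623, 0.0818]
tcp_rot: [0.0, -0.044, 0.999, -0.0]
ft_force: [0.4, -0.3, -4.2]
opening: 0.156
finger_force: 29.9
time_s: 32.33
eef_pos: [0.6584, -0.0623, 0.0816]
tcp_rot: [0.0, -0.044, 0.999, -0.0]
ft_force: [-0.9, 0.3, -1.2]
opening: 0.158
finger_force: 19.9
```

```bash
python3 -m inch '[{"slide":[0,0,0],"twist":[0,0,0],"fingers":0.4},{"slide":[0,0,0],"twist":[0,0,0],"fingers":0.4},{"slide":[0,0,0.02],"twist":[0,0,0],"fingers":0.4},{"slide":[0,0,0.05],"twist":[0,0,0],"fingers":0.4},{"slide":[-0.03,0.03,0.05],"twist":[0,0,0],"fingers":0.4}]' 20; python3 -m inch '[{"slide":[-0.04,0.04,0],"twist":[0,0,0],"fingers":0.4},{"slide":[-0.04,0.04,0],"twist":[0,0,0],"fingers":0.4},{"slide":[-0.04,0.04,0],"twist":[0,0,0],"fingers":0.4},{"slide":[-0.04,0.04,0],"twist":[0,0,0],"fingers":0.4},{"slide":[-0.02,0.02,0],"twist":[0,0,0],"fingers":0.4}]'; python3 - <<'E'
from h import *
for cam in ('top','side'):
    c=cap(cam,cam+'9.png'); tips('spatula1',cam); tips('spatula1_blade',cam); tips('cover',cam); tips('cover_hole',cam)
b=cv2.imread('pics/top9.png')[110:270,160:480]
cv2.imwrite('pics/c9.png',cv2.resize(b,None,fx=2.5,fy=2.5,interpolation=2))
print(monitor.read_state()['eef_pos'])
E
```

```text
time_s: 32.95
eef_pos: [0.6303, -0.0347, 0.2018]
tcp_rot: [0.001, -0.043, 0.999, -0.0]
ft_force: [-0.2, 0.6, 0.3]
opening: 0.399
finger_force: 0.0
time_s: 33.58
eef_pos: [0.4482, 0.1479, 0.2005]
tcp_rot: [0.001, -0.045, 0.999, 0.0]
ft_force: [0.4, 0.3, -0.3]
opening: 0.399
finger_force: 0.0
top spatula1 [ 0.617   0.3695 -0.0009] 0.68
top spatula1 [ 0.5901 -0.3632  0.0025] 0.66
top spatula1 [ 0.7923  0.2973 -0.004 ] 0.65
top spatula1 [ 0.7173 -0.0537  0.0188] 0.23
top spatula1_blade [0.6608 0.0324 0.0008] 0.66
top spatula1_blade [0.6379 0.4218 0.0101] 0.58
top spatula1_blade [0.8478 0.2711 0.0068] 0.49
top spatula1_blade [ 0.4262 -0.2971 -0.0042] 0.36
top cover [ 0.6711 -0.0647  0.0068] 0.67
top cover_hole [ 0.7133 -0.0563  0.0065] 0.64
side spatula1 [0.6143 0.3712 0.0015] 0.91
side spatula1 [ 0.4543  0.2729 -0.0013] 0.81
side spatula1 [ 0.4384  0.1476 -0.0023] 0.77
side spatula1 [7.955e-01 2.949e-01 2.000e-04] 0.52
side spatula1_blade [0.4542 0.2054 0.0035] 0.86
side spatula1_blade [0.8457 0.2683 0.0113] 0.84
side spatula1_blade [0.6315 0.4234 0.007 ] 0.67
side cover [ 0.6728 -0.0628  0.0075] 0.74
side cover [ 0.7144 -0.0595  0.0088] 0.49
side cover_hole [ 0.7185 -0.0596  0.0099] 0.69
[0.45023007 0.1458124  0.19891581]
```

View pics/c9.png

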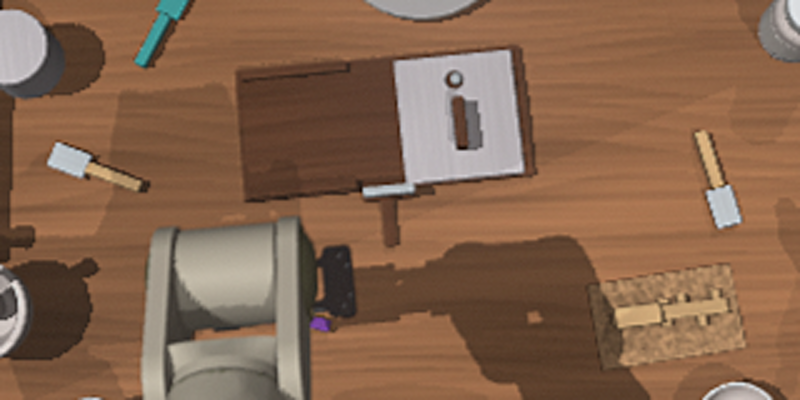

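The plate is flat on the pad with the pin showing through its hole, at crop pixel (455,79). Spatula A was knocked: its blade is now at crop (70,158) and its handle at (118,178). I measure A and C from their outlines.

```bash
cat > fit.py <<'E'
from h import *
from scipy.optimize import minimize
def sil(c,p,zb):
    m=np.zeros((1600,2560),np.uint8)
    cs,sn=np.cos(p[2]),np.sin(p[2])
    for x0,x1,w,z0,z1 in ((-.058,.012,.007,0,.014),(.012,.058,.015,.004,.010)):
        P=[px(c,[p[0]+cs*x-sn*y,p[1]+sn*x+cs*y,z+zb]) for x in (x0,x1) for y in (-w,w) for z in (z0,z1)]
        h=cv2.convexHull(((np.array(P)+.5)*4).astype(np.float32)); cv2.fillConvexPoly(m,np.round(h*16).astype(np.int32),1,shift=4)
    return cv2.resize(m.astype(np.float32),(640,400),interpolation=cv2.INTER_AREA)
def fit(guess,zb=0.,cams=('top','side')):
    ms=[]
    for cam in cams:
        c=vision.capture(cam); g=px(c,[guess[0],guess[1],zb+.007])
        rs=[(np.hypot(*(np.argwhere(r['region']).mean(0)[::-1]-g)),r['confidence'],r['region']) for r in spotter.outline_of('spatula1',cam) if r['region'].any()]
        rs=sorted([r for r in rs if r[0]<12],key=lambda r:-r[1])
        if rs: ms.append((cam,c,rs[0][2].astype(np.float32)))
        print(cam,[(round(r[0],1),round(r[1],2),int(r[2].sum())) for r in rs])
    out=None
    for sel in ([ms] if len(ms)<2 else [ms,ms[:1],ms[1:]]):
        f=lambda p:sum(np.abs(sil(c,p,zb)-m).sum()/m.sum() for _,c,m in sel)
        best=min((minimize(f,[guess[0],guess[1],guess[2]+d],method='Nelder-Mead',options=dict(initial_simplex=[[guess[0],guess[1],guess[2]+d],[guess[0]+.008,guess[1],guess[2]+d],[guess[0],guess[1]+.008,guess[2]+d],[guess[0],guess[1],guess[2]+d+.15]],xatol=1e-4,fatol=1e-4)) for d in (-.1,.1)),key=lambda r:r.fun)
        print([s[0] for s in sel],np.round(best.x,4),'deg',round(np.degrees(best.x[2]),1),round(best.fun,2)); out=out if out is not None else best.x
    return out
E
python3 - <<'E'
from fit import *
fit([.616,.370,1.22]); fit([.59,-.362,3.3])
E
```

```text
top [(np.float64(4.8), 0.79, 263)]
side [(np.float64(5.0), 0.65, 480)]
['top', 'side'] [0.6156 0.3741 1.1888] deg 68.1 0.4
['top'] [0.6158 0.3756 1.1923] deg 68.3 0.16
['side'] [0.6158 0.3718 1.2095] deg 69.3 0.23
top [(np.float64(3.0), 0.76, 349)]
side []
['top'] [ 0.589  -0.3584  3.396 ] deg 194.6 0.11
```

```bash
python3 -m inch '[{"slide":[0.02,0.03,0],"twist":[0,0,1.5],"fingers":0.45},{"slide":[0.025,0.035,0],"twist":[0,0,1.5],"fingers":0.45},{"slide":[0.025,0.035,0],"twist":[0,0,1.5],"fingers":0.45},{"slide":[0.025,0.035,0],"twist":[0,0,1.5],"fingers":0.45},{"slide":[0.025,0.035,-0.02],"twist":[0,0,1.5],"fingers":0.45}]' 20; python3 -m inch '[{"slide":[0.025,0.03,-0.03],"twist":[0,0,1.5],"fingers":0.45},{"slide":[0.019,0.023,-0.03],"twist":[0,0,1.6],"fingers":0.45},{"slide":[0,0,0],"twist":[0,0,0],"fingers":0.45},{"slide":[0,0,0],"twist":[0,0,0],"fingers":0.45}]'; python3 - <<'E'
from h import *
c=cap('side','s10.png'); tips('spatula1','side'); tips('spatula1_blade','side'); s=monitor.read_state(); print(s['eef_pos'],s['tcp_rot'],s['qpos'])
E
```

```text
time_s: 35.1
eef_pos: [0.571, 0.3177, 0.18]
tcp_rot: [0.002, -0.426, 0.905, -0.0]
ft_force: [0.0, -1.1, 0.1]
opening: 0.452
finger_force: 0.0
time_s: 35.6
eef_pos: [0.6138, 0.369, 0.1199]
tcp_rot: [0.0, -0.563, 0.826, -0.0]
ft_force: [-0.7, 0.9, 0.3]
opening: 0.448
finger_force: 0.0
side spatula1 [ 0.4544  0.2735 -0.    ] 0.6
side spatula1 [ 0.438   0.1448 -0.001 ] 0.56
side spatula1 [0.619  0.3707 0.0019] 0.55
side spatula1 [ 0.5856 -0.3587 -0.    ] 0.39
side spatula1_blade [0.4539 0.2086 0.0043] 0.97
side spatula1_blade [0.6354 0.4241 0.0064] 0.77
[0.61399769 0.36892249 0.12088609] [ 1.12457787e-03 -5.63334287e-01  8.26228258e-01 -2.87306247e-04] [ 3.77982289e-01  9.01973495e-01  1.00704728e+00 -7.31226173e-05
  1.23025150e+00 -2.38962226e+00]
```

```bash
python3 -m inch '[{"slide":[0,0.0005,-0.025],"twist":[0,0,0],"fingers":0.45},{"slide":[0,0,-0.02],"twist":[0,0,0],"fingers":0.45},{"slide":[0,0,-0.008],"twist":[0,0,0],"fingers":0.45},{"slide":[0,0,-0.001],"twist":[0,0,0],"fingers":0.45},{"slide":[0,0,0],"twist":[0,0,0],"fingers":0.3}]' 10; python3 -m inch '[{"slide":[0,0,0],"twist":[0,0,0],"fingers":0.05},{"slide":[0,0,0],"twist":[0,0,0],"fingers":0.05},{"slide":[0,0,0],"twist":[0,0,0],"fingers":0.05},{"slide":[0,0,0],"twist":[0,0,0],"fingers":0.05}]' 15
```

```text
time_s: 36.38
eef_pos: [0.614, 0.3699, 0.0656]
tcp_rot: [0.0, -0.564, 0.826, -0.0]
ft_force: [-0.5, 0.3, -0.1]
opening: 0.357
finger_force: 0.0
time_s: 36.88
eef_pos: [0.6139, 0.3699, 0.0653]
tcp_rot: [0.0, -0.564, 0.826, -0.0]
ft_force: [-1.4, 0.1, 1.9]
opening: 0.154
finger_force: 15.0
```

```bash
python3 -m inch '[{"slide":[0,0,0.02],"twist":[0,0,0],"fingers":0.05},{"slide":[0,0,0.04],"twist":[0,0,0],"fingers":0.05},{"slide":[0.004,-0.03,0.01],"twist":[0,0,-1.5],"fingers":0.05},{"slide":[0.005,-0.035,0],"twist":[0,0,-1.5],"fingers":0.05},{"slide":[0.005,-0.035,0],"twist":[0,0,-1.5],"fingers":0.05}]' 40; python3 -m inch '[{"slide":[0.005,-0.035,0],"twist":[0,0,-1.5],"fingers":0.05},{"slide":[0.005,-0.035,0],"twist":[0,0,-1.5],"fingers":0.05},{"slide":[0.005,-0.031,0],"twist":[0,0,-1.5],"fingers":0.05},{"slide":[0.004,0,0],"twist":[0,0,-1.58],"fingers":0.05},{"slide":[0,0,0],"twist":[0,0,0],"fingers":0.05}]'; python3 - <<'E'
from fit import *
s=monitor.read_state(); p=s['eef_pos']; print(p,s['tcp_rot'],s['opening'])
fit([p[0]+.004,p[1],.088],zb=p[2]-.0653,cams=('side',))
E
```

```text
time_s: 37.5
eef_pos: [0.628, 0.2689, 0.1365]
tcp_rot: [0.001, -0.353, 0.936, -0.0]
ft_force: [0.7, -0.2, 0.1]
opening: 0.152
finger_force: 40.0
time_s: 38.12
eef_pos: [0.6471, 0.1686, 0.136]
tcp_rot: [0.001, -0.046, 0.999, 0.0]
ft_force: [-0.3, 0.0, -0.1]
opening: 0.152
finger_force: 40.0
[0.64706825 0.1686007  0.13603192] [ 5.75435638e-04 -4.56778142e-02  9.98956058e-01  3.58104162e-05] 0.15170342552035326
side []
[] [ 0.6511  0.1686 -0.012 ] deg -0.7 0.0
```

```bash
python3 -m inch '[{"slide":[0,0,-0.03],"twist":[0,0,-0.03],"fingers":0.05},{"slide":[0,0,-0.02],"twist":[0,0,0],"fingers":0.05},{"slide":[0,0,-0.009],"twist":[0,0,0],"fingers":0.05},{"slide":[0,0,-0.002],"twist":[0,0,0],"fingers":0.05},{"slide":[0,0,0],"twist":[0,0,0],"fingers":0.05}]' 30; python3 - <<'E'
from h import *
c=cap('side','s11.png'); s=monitor.read_state(); print(s['eef_pos'],s['ft_force'],s['opening'])
cv2.imwrite('pics/c11.png',cv2.resize(c['img'][170:270,190:330],None,fx=5,fy=5,interpolation=2))
E
```

```text
time_s: 38.85
eef_pos: [0.647, 0.1689, 0.0746]
tcp_rot: [0.0, -0.044, 0.999, 0.0]
ft_force: [0.0, 0.1, -0.7]
opening: 0.152
finger_force: 30.0
[0.64708216 0.16889896 0.07475597] [-0.23397423 -0.26060318 -0.81192773] 0.1543018737128542
```

View pics/c11.png

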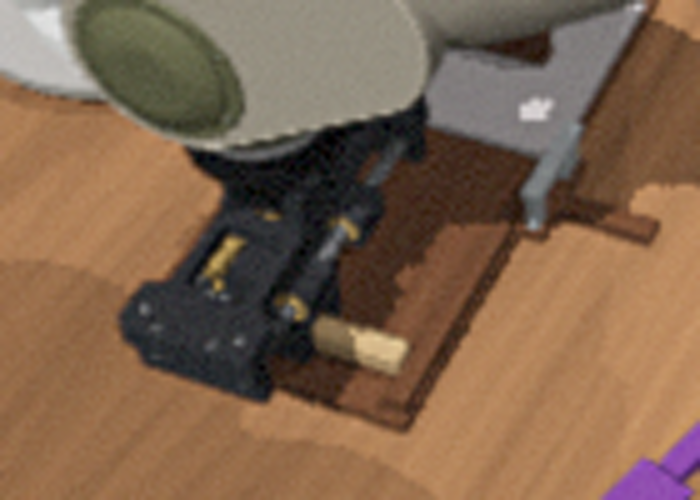

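The handle end shows at crop (408,352), just inside the front rail. I check that numerically before letting go.

```bash
python3 - <<'E'
from h import *
c=vision.capture('side')
r=np.array([.6631,.0338]);t=.088;R=np.array([[np.cos(t),np.sin(t)],[-np.sin(t),np.cos(t)]])
for uv,z in (((405,352),.0235),((395,374),.0095),((403,428),.008),((405,410),.018),((525,232),.018)):
    w=world(c,np.array(uv)/5+[190,170]-.5+.1,z); print(uv,np.round(w,4),np.round((R@(w[:2]-r))*1000,1))
E
```

```text
(405, 352) [0.5898 0.1652 0.0235] [-61.5 137.3]
(395, 374) [0.5938 0.171  0.0095] [-57.  142.7]
(403, 428) [0.5735 0.1968 0.008 ] [-74.9 170.2]
(405, 410) [0.5738 0.1927 0.018 ] [-75.  166.1]
(525, 232) [0.5762 0.0639 0.018 ] [-83.9  37.6]
```

```bash
python3 - <<'E'
from h import *
from scipy.optimize import least_squares
c=vision.capture('top')
L=[((246,201),(-.08,.162,.008)),((236,71),(.08,.162,.012)),((518,47),(.08,-.176,.008)),((534,177),(-.08,-.176,.008))]
uv=[np.array(u)/2.5+[160,110]-.3 for u,_ in L]
for u,(_,v) in zip(uv,L): print(np.round(world(c,u,v[2]),4))
def f(p):
    a,b=np.cos(p[2]),np.sin(p[2]); return np.concatenate([px(c,[p[0]+a*v[0]-b*v[1],p[1]+b*v[0]+a*v[1],v[2]])-u for u,(_,v) in zip(uv,L)])
s=least_squares(f,[.663,.034,.088]);print(s.x,np.round(s.fun,1))
E
```

```text
[0.5734 0.1939 0.008 ]
[0.731  0.2054 0.012 ]
[ 0.754  -0.1337  0.008 ]
[ 0.5949 -0.1472  0.008 ]
[0.66282315 0.03654767 0.06781521] [ 0.4  0.5  0.6 -0.2 -0.  -0.2 -0.9  0. ]
```

```bash
cat > edge.py <<'E'
from h import *
from scipy.optimize import minimize
from scipy.ndimage import map_coordinates
def W(p,v): a,b=np.cos(p[2]),np.sin(p[2]); return [p[0]+a*v[0]-b*v[1],p[1]+b*v[0]+a*v[1],v[2]]
def grad(f):
    g=cv2.GaussianBlur(cv2.cvtColor(cv2.imread(f),cv2.COLOR_BGR2GRAY).astype(np.float32),(0,0),.7); return cv2.Sobel(g,cv2.CV_32F,1,0),cv2.Sobel(g,cv2.CV_32F,0,1)
def score(p,G,c,segs):
    t=[]
    for A,B in segs:
        a,b=px(c,W(p,A)),px(c,W(p,B)); n=np.array([b[1]-a[1],a[0]-b[0]]);n/=np.linalg.norm(n)
        q=a+(b-a)*np.linspace(.04,.96,80)[:,None]
        t.append(abs((map_coordinates(G[0],[q[:,1],q[:,0]],order=1)*n[0]+map_coordinates(G[1],[q[:,1],q[:,0]],order=1)*n[1]).mean()))
    return np.array(t)
def run(items,x0,r=.006,ra=.05):
    f=lambda p:-sum(score(p,G,c,s).sum() for G,c,s in items)
    best=None
    for dx in (-r,0,r):
        for dy in (-r,0,r):
            for dt in (-ra,-ra/2,0,ra/2,ra):
                p=[x0[0]+dx,x0[1]+dy,x0[2]+dt]
                s=minimize(f,p,method='Nelder-Mead',options=dict(initial_simplex=[p,[p[0]+.003,p[1],p[2]],[p[0],p[1]+.003,p[2]],[p[0],p[1],p[2]+.015]]))
                if best is None or s.fun<best.fun: best=s
    return best
E
python3 - <<'E'
from edge import *
ct=vision.capture('top');cs=vision.capture('side')
z=.008
far=((.08,-.03,z),(.08,-.176,z));right=((.08,-.176,z),(-.08,-.176,z));near=((-.08,-.176,z),(-.08,-.03,z));left=((.08,.162,z),(-.08,.162,z));nl=((-.08,.16,.018),(-.08,.04,.018)); fl=((.08,.16,.018),(.08,.04,.018))
for nm,it in {'top0':[(grad('pics/top0.png'),ct,[far,right,near])],'top9':[(grad('pics/top9.png'),ct,[far,right,near,left,fl,nl])],'top4':[(grad('pics/t4.png'),ct,[far,right,near])],'side0':[(grad('pics/side0.png'),cs,[far,right,near])],'s7':[(grad('pics/s7.png'),cs,[far,right,near,fl,left])]}.items():
    b=run(it,[.663,.034,.08]); print(nm,np.round(b.x,4),round(b.fun), np.round(score(b.x,*it[0])))
# cover parked, from top9
b=run([(grad('pics/top9.png'),ct,[((.075,.07,.013),(.075,-.07,.013)),((.075,-.07,.013),(-.075,-.07,.013)),((-.075,-.07,.013),(-.075,.07,.013)),((-.075,.07,.013),(.075,.07,.013))])],[.671,-.062,.08]);print('cover9',b.x,b.fun)
b=run([(grad('pics/top0.png'),ct,[((.075,.07,.023),(.075,-.07,.023)),((.075,-.07,.023),(-.075,-.07,.023)),((-.075,-.07,.023),(-.075,.07,.023)),((-.075,.07,.023),(.075,.07,.023))])],[.656,.142,.08]);print('cover0',b.x,b.fun)
E
```

```text
top0 [0.6625 0.0298 0.0795] -348 [ 95. 135. 118.]
top9 [0.6641 0.0455 0.1013] -977 [ 80. 317. 328.  22.  83. 146.]
top4 [0.6625 0.0298 0.0794] -356 [ 96. 138. 122.]
side0 [0.6603 0.0342 0.0897] -367 [ 98. 133. 136.]
s7 [0.6666 0.0451 0.1096] -577 [105.  38. 187. 109. 138.]
cover9 [ 0.66936358 -0.0593037   0.08211227] -1380.888071244913
cover0 [0.65554716 0.14247224 0.06133444] -1320.6409992950578
```

The rack angle is about 0.087, consistent across the edge fits and contacts, so A is inside the rails. I lower the last millimetre and release.

```bash
python3 -m inch '[{"slide":[0,0,-0.001],"twist":[0,0,0],"fingers":0.05},{"slide":[0,0,-0.0005],"twist":[0,0,0],"fingers":0.05},{"slide":[0,0,0],"twist":[0,0,0],"fingers":0.05}]' 15; python3 -m inch '[{"slide":[0,0,0],"twist":[0,0,0],"fingers":0.3},{"slide":[0,0,0],"twist":[0,0,0],"fingers":0.3},{"slide":[0,0,0.03],"twist":[0,0,0],"fingers":0.3},{"slide":[0,-0.02,0.05],"twist":[0,0,0],"fingers":0.4},{"slide":[-0.02,-0.05,0.04],"twist":[0,0,0],"fingers":0.45}]';python3 -m inch '[{"slide":[-0.01,-0.06,0],"twist":[0,0,0],"fingers":0.45},{"slide":[-0.01,-0.06,0],"twist":[0,0,0],"fingers":0.45},{"slide":[-0.01,-0.06,0],"twist":[0,0,0],"fingers":0.45},{"slide":[-0.01,-0.06,0],"twist":[0,0,0],"fingers":0.45},{"slide":[0,0,0],"twist":[0,0,0],"fingers":0.45}]'; python3 - <<'E'
from fit import *
fit([.6511,.1692,.088],zb=.008)
fit([.455,.277,0.1])
print(monitor.read_state()['eef_pos'])
E
```

```text
time_s: 39.48
eef_pos: [0.6469, 0.1689, 0.0733]
tcp_rot: [0.0, -0.044, 0.999, -0.0]
ft_force: [-2.8, -0.4, 4.6]
opening: 0.153
finger_force: 15.0
time_s: 40.1
eef_pos: [0.6284, 0.1025, 0.1914]
tcp_rot: [0.001, -0.045, 0.999, -0.0]
ft_force: [0.3, -0.6, 0.4]
opening: 0.442
finger_force: 0.0
time_s: 40.72
eef_pos: [0.5874, -0.1414, 0.1895]
tcp_rot: [-0.0, -0.041, 0.999, -0.0]
ft_force: [-0.3, 0.4, -0.7]
opening: 0.452
finger_force: 0.0
top []
side [(np.float64(1.2), 0.74, 331)]
['side'] [0.6502 0.1699 0.0786] deg 4.5 0.2
top [(np.float64(4.4), 0.56, 284)]
side [(np.float64(3.7), 0.57, 451)]
['top', 'side'] [0.4558 0.2752 0.0866] deg 5.0 0.42
['top'] [0.4554 0.2757 0.0964] deg 5.5 0.16
['side'] [0.4565 0.2737 0.0671] deg 3.8 0.21
[ 0.58835481 -0.13666924  0.1897057 ]
```

```bash
python3 -m inch '[{"slide":[0,-0.03,0],"twist":[0,0,-1.7],"fingers":0.45},{"slide":[0.001,-0.04,0],"twist":[0,0,-1.7],"fingers":0.45},{"slide":[0.001,-0.04,0],"twist":[0,0,-1.7],"fingers":0.45},{"slide":[0.001,-0.04,0],"twist":[0,0,-1.7],"fingers":0.45},{"slide":[0.001,-0.04,0],"twist":[0,0,-1.7],"fingers":0.45}]' 20; python3 -m inch '[{"slide":[0.001,-0.026,0],"twist":[0,0,-1.7],"fingers":0.45},{"slide":[0,0,0],"twist":[0,0,-1.7],"fingers":0.45},{"slide":[0,0,0],"twist":[0,0,-1.7],"fingers":0.45},{"slide":[0,0,0],"twist":[0,0,-1.7],"fingers":0.45},{"slide":[0,0,0],"twist":[0,0,-1.7],"fingers":0.45}]';  python3 -m inch '[{"slide":[0,0,0],"twist":[0,0,-1.7],"fingers":0.45},{"slide":[0,0,0],"twist":[0,0,-1.7],"fingers":0.45},{"slide":[0,0,-0.01],"twist":[0,0,-1.7],"fingers":0.45},{"slide":[0,0,-0.02],"twist":[0,0,-1.7],"fingers":0.45},{"slide":[0,0,-0.02],"twist":[0,0,-1.7],"fingers":0.45}]'; python3 -m inch '[{"slide":[0,0,-0.02],"twist":[0,0,-1.7],"fingers":0.45},{"slide":[0,0,0],"twist":[0,0,-1.2],"fingers":0.45},{"slide":[0,0,0],"twist":[0,0,0],"fingers":0.45}]'; python3 - <<'E'
from fit import *
s=monitor.read_state(); print(s['eef_pos'],s['tcp_rot'],s['qpos'][5])
tips('spatula1','side');fit([.589,-.3584,3.396],cams=('side',)); print(monitor.read_state()['eef_pos'])
E
```

```text
time_s: 41.75
eef_pos: [0.5924, -0.3284, 0.1897]
tcp_rot: [0.0, 0.393, 0.92, 0.0]
ft_force: [0.7, 0.1, 0.5]
opening: 0.449
finger_force: 0.0
time_s: 42.38
eef_pos: [0.5935, -0.3532, 0.1896]
tcp_rot: [-0.0, 0.751, 0.661, -0.0]
ft_force: [-0.2, -0.9, -0.5]
opening: 0.453
finger_force: 0.0
time_s: 43.0
eef_pos: [0.5935, -0.3531, 0.1392]
tcp_rot: [0.0, 0.962, 0.273, 0.0]
ft_force: [0.3, -0.1, -0.8]
opening: 0.451
finger_force: 0.0
time_s: 43.38
eef_pos: [0.5935, -0.3532, 0.1196]
tcp_rot: [-0.0, 0.992, 0.128, -0.0]
ft_force: [0.0, 0.2, -0.2]
opening: 0.452
finger_force: 0.0
[ 0.59345386 -0.35324157  0.11959336] [-8.44705658e-05  9.91774428e-01  1.27997945e-01 -5.38175255e-05] 0.6079646202594863
side spatula1 [0.4533 0.2733 0.0017] 0.96
side spatula1 [0.7956 0.2912 0.0025] 0.89
side spatula1 [0.4367 0.148  0.0026] 0.77
side spatula1 [0.6481 0.1705 0.0097] 0.76
side [(np.float64(1.6), 0.54, 174)]
['side'] [ 0.5893 -0.361   3.3792] deg 193.6 0.27
[ 0.59336454 -0.35357153  0.12002171]
```

```bash
python3 -m inch '[{"slide":[-0.0003,-0.0052,-0.02],"twist":[0,0,0],"fingers":0.45},{"slide":[0,0,-0.02],"twist":[0,0,0],"fingers":0.45},{"slide":[0,0,-0.012],"twist":[0,0,0],"fingers":0.45},{"slide":[0,0,-0.002],"twist":[0,0,0],"fingers":0.45},{"slide":[0,0,0],"twist":[0,0,0],"fingers":0.3}]' 10; python3 -m inch '[{"slide":[0,0,0],"twist":[0,0,0],"fingers":0.05},{"slide":[0,0,0],"twist":[0,0,0],"fingers":0.05},{"slide":[0,0,0],"twist":[0,0,0],"fingers":0.05},{"slide":[0,0,0],"twist":[0,0,0],"fingers":0.05}]' 15
```

```text
time_s: 44.15
eef_pos: [0.5928, -0.3589, 0.0654]
tcp_rot: [-0.0, 0.992, 0.127, -0.0]
ft_force: [-0.1, 0.4, -0.5]
opening: 0.361
finger_force: 0.0
time_s: 44.65
eef_pos: [0.5929, -0.359, 0.066]
tcp_rot: [0.0, 0.992, 0.127, 0.0]
ft_force: [-0.3, -0.4, 1.6]
opening: 0.155
finger_force: 15.0
```

```bash
python3 -m inch '[{"slide":[0,0,0.02],"twist":[0,0,0],"fingers":0.05},{"slide":[0,0,0.04],"twist":[0,0,0],"fingers":0.05},{"slide":[0.004,0.02,0.03],"twist":[0,0,1.5],"fingers":0.05},{"slide":[0.004,0.027,0],"twist":[0,0,1.7],"fingers":0.05},{"slide":[0.004,0.027,0],"twist":[0,0,1.7],"fingers":0.05}]' 40; python3 -m inch '[{"slide":[0.004,0.027,0],"twist":[0,0,1.7],"fingers":0.05},{"slide":[0.004,0.027,0],"twist":[0,0,1.7],"fingers":0.05},{"slide":[0.004,0.027,0],"twist":[0,0,1.7],"fingers":0.05},{"slide":[0.004,0.027,0],"twist":[0,0,1.7],"fingers":0.05},{"slide":[0.004,0.027,0],"twist":[0,0,1.7],"fingers":0.05}]'; python3 -m inch '[{"slide":[0.004,0.027,0],"twist":[0,0,1.7],"fingers":0.05},{"slide":[0.004,0.027,0],"twist":[0,0,1.7],"fingers":0.05},{"slide":[0.004,0.027,0],"twist":[0,0,1.7],"fingers":0.05},{"slide":[0.004,0.027,0],"twist":[0,0,1.7],"fingers":0.05},{"slide":[0.004,0.027,0],"twist":[0,0,1.7],"fingers":0.05}]'; python3 -m inch '[{"slide":[0.004,0.027,0],"twist":[0,0,1.7],"fingers":0.05},{"slide":[0.004,0.027,0],"twist":[0,0,1.7],"fingers":0.05},{"slide":[0.001,0.017,0],"twist":[0,0,1.4],"fingers":0.05},{"slide":[0,0,0],"twist":[0,0,0],"fingers":0.05}]'; python3 -c "
from h import *
s=monitor.read_state();print(s['eef_pos'],s['tcp_rot'],s['opening'])"
```

```text
time_s: 45.28
eef_pos: [0.605, -0.2843, 0.1576]
tcp_rot: [0.001, 0.926, 0.377, 0.001]
ft_force: [-0.3, 0.2, -0.7]
opening: 0.156
finger_force: 40.0
time_s: 45.9
eef_pos: [0.6251, -0.1491, 0.1572]
tcp_rot: [0.001, 0.673, 0.739, 0.0]
ft_force: [-0.5, -0.1, 0.6]
opening: 0.155
finger_force: 40.0
time_s: 46.52
eef_pos: [0.645, -0.014, 0.1572]
tcp_rot: [0.001, 0.29, 0.957, 0.0]
ft_force: [-0.3, -0.2, -0.9]
opening: 0.157
finger_force: 40.0
time_s: 47.02
eef_pos: [0.6539, 0.0569, 0.1569]
tcp_rot: [0.001, 0.045, 0.999, -0.0]
ft_force: [0.0, -0.8, 0.1]
opening: 0.149
finger_force: 40.0
[0.65390029 0.05694991 0.15685415] [ 5.49784077e-04  4.52126850e-02  9.98977232e-01 -1.16243199e-05] 0.14866773941263017
```

```bash
python3 -m inch '[{"slide":[0,0.026,0],"twist":[0,0,1.2],"fingers":0.05},{"slide":[0,0,0],"twist":[0,0,0.5],"fingers":0.05},{"slide":[0,0,-0.04],"twist":[0,0,0],"fingers":0.05},{"slide":[0,0,0],"twist":[0,0,0],"fingers":0.05}]' 40; python3 - <<'E'
from fit import *
s=monitor.read_state();p=s['eef_pos'];print(p,s['tcp_rot'],s['opening'])
fit([p[0]+.004,p[1],.088],zb=p[2]-.0658,cams=('side',))
E
```

```text
time_s: 47.52
eef_pos: [0.6527, 0.0812, 0.1138]
tcp_rot: [-0.003, -0.042, 0.999, 0.0]
ft_force: [0.0, -0.3, -0.3]
opening: 0.156
finger_force: 40.0
[0.65270893 0.08121811 0.11380719] [-2.54699998e-03 -4.18957753e-02  9.99118728e-01  1.57283653e-04] 0.15563344462578146
side []
[] [ 0.6567  0.0812 -0.012 ] deg -0.7 0.0
```

```bash
python3 -m inch '[{"slide":[0,0,-0.02],"twist":[0,0,0],"fingers":0.05},{"slide":[0,0,-0.012],"twist":[0,0,0],"fingers":0.05},{"slide":[0,0,0],"twist":[0,0,0],"fingers":0.05},{"slide":[0,0,0],"twist":[0,0,0],"fingers":0.05}]' 40; python3 -c "
from h import *
c=cap('side','s12.png')
s=monitor.read_state();print(s['eef_pos'],s['tcp_rot'],s['opening'],s['ft_force'])"
```

```text
time_s: 48.12
eef_pos: [0.654, 0.0821, 0.084]
tcp_rot: [0.0, -0.044, 0.999, -0.0]
ft_force: [0.0, 0.4, -0.6]
opening: 0.153
finger_force: 40.0
[0.65408242 0.08207232 0.08423501] [ 4.20174518e-04 -4.36157348e-02  9.99048292e-01 -2.34442299e-05] 0.15603079742267745 [-0.10484443 -0.57172129 -0.27751798]
```

Aligned. I lower to the floor (TCP about 0.0735), release, and lift clear toward B.

```bash
python3 -m inch '[{"slide":[0,0.001,-0.008],"twist":[0,0,0],"fingers":0.05},{"slide":[0,0,-0.002],"twist":[0,0,0],"fingers":0.05},{"slide":[0,0,-0.0005],"twist":[0,0,0],"fingers":0.05},{"slide":[0,0,0],"twist":[0,0,0],"fingers":0.05}]' 15; python3 -m inch '[{"slide":[0,0,0],"twist":[0,0,0],"fingers":0.3},{"slide":[0,0,0],"twist":[0,0,0],"fingers":0.3},{"slide":[0,0,0.03],"twist":[0,0,0],"fingers":0.3},{"slide":[0,0,0.05],"twist":[0,0,0],"fingers":0.4},{"slide":[-0.04,0.01,0.03],"twist":[0,0,0],"fingers":0.45}]';python3 -m inch '[{"slide":[-0.05,0,0],"twist":[0,0,0],"fingers":0.45},{"slide":[-0.05,0,0],"twist":[0,0,0],"fingers":0.45},{"slide":[-0.05,0,0],"twist":[0,0,0],"fingers":0.45},{"slide":[-0.02,0,0],"twist":[0,0,0],"fingers":0.45},{"slide":[0,0,0],"twist":[0,0,0],"fingers":0.45}]'; python3 - <<'E'
from fit import *
fit([.658,.083,.088],zb=.008,cams=('side',))
fit([.6505,.1695,.088],zb=.008,cams=('side',))
fit([.4557,.275,0.088])
print(monitor.read_state()['eef_pos'])
E
```

```text
time_s: 48.68
eef_pos: [0.6537, 0.0832, 0.0739]
tcp_rot: [-0.0, -0.044, 0.999, 0.0]
ft_force: [-3.9, 0.8, 6.1]
opening: 0.162
finger_force: 15.0
time_s: 49.3
eef_pos: [0.6149, 0.0924, 0.1853]
tcp_rot: [0.002, -0.043, 0.999, -0.0]
ft_force: [-0.2, 0.6, 0.1]
opening: 0.449
finger_force: 0.0
time_s: 49.92
eef_pos: [0.4434, 0.0931, 0.1835]
tcp_rot: [0.0, -0.044, 0.999, -0.0]
ft_force: [0.6, -0.2, 0.0]
opening: 0.449
finger_force: 0.0
side []
[] [ 0.658  0.083 -0.012] deg -0.7 0.0
side [(np.float64(1.5), 0.79, 345)]
['side'] [0.6482 0.1708 0.0738] deg 4.2 0.17
top [(np.float64(2.2), 0.86, 310)]
side [(np.float64(2.8), 0.74, 444)]
['top', 'side'] [0.4557 0.275  0.0961] deg 5.5 0.36
['top'] [0.4558 0.2754 0.0942] deg 5.4 0.12
['side'] [0.4566 0.2737 0.0967] deg 5.5 0.23
[0.44418718 0.09299939 0.18304349]
```

```bash
python3 -m inch '[{"slide":[0.004,0.045,0],"twist":[0,0,0.06],"fingers":0.45},{"slide":[0.004,0.05,-0.02],"twist":[0,0,0],"fingers":0.45},{"slide":[0,0.05,-0.02],"twist":[0,0,0],"fingers":0.45},{"slide":[0,0.0366,-0.02],"twist":[0,0,0],"fingers":0.45},{"slide":[0,0,0],"twist":[0,0,0],"fingers":0.45}]' 10; python3 -m inch '[{"slide":[0,0,-0.03],"twist":[0,0,0],"fingers":0.45},{"slide":[0,0,-0.02],"twist":[0,0,0],"fingers":0.45},{"slide":[0,0,0],"twist":[0,0,0],"fingers":0.45},{"slide":[0,0,0],"twist":[0,0,0],"fingers":0.45}]'; python3 -c "
from h import *
s=monitor.read_state();print(s['eef_pos'],s['tcp_rot'],s['qpos'][5])"
```

```text
time_s: 50.95
eef_pos: [0.451, 0.2762, 0.1217]
tcp_rot: [-0.001, -0.048, 0.999, -0.0]
ft_force: [-0.0, 0.9, -0.4]
opening: 0.45
finger_force: 0.0
time_s: 51.45
eef_pos: [0.4525, 0.2743, 0.0743]
tcp_rot: [0.001, -0.046, 0.999, 0.0]
ft_force: [-0.5, 0.3, 0.3]
opening: 0.452
finger_force: 0.0
[0.45250593 0.27434043 0.07431194] [ 7.57468077e-04 -4.64691590e-02  9.98919418e-01  1.99785549e-04] -1.3402984141298995
```

```bash
python3 -m inch '[{"slide":[0,0,-0.006],"twist":[0,0,0],"fingers":0.45},{"slide":[0,0,-0.0025],"twist":[0,0,0],"fingers":0.45},{"slide":[0,0,0],"twist":[0,0,0],"fingers":0.3},{"slide":[0,0,0],"twist":[0,0,0],"fingers":0.05},{"slide":[0,0,0],"twist":[0,0,0],"fingers":0.05}]' 10; python3 -m inch '[{"slide":[0,0,0],"twist":[0,0,0],"fingers":0.05},{"slide":[0,0,0],"twist":[0,0,0],"fingers":0.05},{"slide":[0,0,0],"twist":[0,0,0],"fingers":0.05}]' 15
```

```text
time_s: 52.08
eef_pos: [0.4519, 0.2747, 0.0648]
tcp_rot: [0.0, -0.047, 0.999, -0.0]
ft_force: [-0.6, 0.0, 0.1]
opening: 0.157
finger_force: 10.0
time_s: 52.45
eef_pos: [0.4519, 0.2747, 0.0648]
tcp_rot: [0.0, -0.047, 0.999, 0.0]
ft_force: [0.2, -0.7, 1.2]
opening: 0.158
finger_force: 15.0
```

```bash
python3 -m inch '[{"slide":[0,0,0.02],"twist":[0,0,0],"fingers":0.05},{"slide":[0,0,0.04],"twist":[0,0,-0.06],"fingers":0.05},{"slide":[0.03,-0.022,0.02],"twist":[0,0,0],"fingers":0.05},{"slide":[0.04,-0.03,0],"twist":[0,0,0],"fingers":0.05},{"slide":[0.04,-0.03,0],"twist":[0,0,0],"fingers":0.05}]' 40; python3 -m inch '[{"slide":[0.04,-0.03,0],"twist":[0,0,0],"fingers":0.05},{"slide":[0.03,-0.023,0],"twist":[0,0,0],"fingers":0.05},{"slide":[0.0185,-0.0137,0],"twist":[0,0,0],"fingers":0.05},{"slide":[0,0,-0.02],"twist":[0,0,0],"fingers":0.05},{"slide":[0,0,-0.02],"twist":[0,0,0],"fingers":0.05}]';  python3 -m inch '[{"slide":[0,0,-0.015],"twist":[0,0,0],"fingers":0.05},{"slide":[0,0,-0.006],"twist":[0,0,0],"fingers":0.05},{"slide":[0,0,0],"twist":[0,0,0],"fingers":0.05},{"slide":[0,0,0],"twist":[0,0,0],"fingers":0.05}]'
```

```text
time_s: 53.08
eef_pos: [0.5629, 0.1918, 0.145]
tcp_rot: [0.0, -0.044, 0.999, 0.0]
ft_force: [0.6, -0.2, -0.4]
opening: 0.153
finger_force: 40.0
time_s: 53.7
eef_pos: [0.6491, 0.1266, 0.1025]
tcp_rot: [-0.001, -0.044, 0.999, 0.0]
ft_force: [-0.9, 0.1, -1.5]
opening: 0.156
finger_force: 40.0
time_s: 54.2
eef_pos: [0.6506, 0.126, 0.0844]
tcp_rot: [0.001, -0.044, 0.999, -0.0]
ft_force: [0.1, 0.2, -1.0]
opening: 0.154
finger_force: 40.0
```

```bash
python3 -m inch '[{"slide":[0,0,-0.008],"twist":[0,0,0],"fingers":0.05},{"slide":[0,0,-0.0025],"twist":[0,0,0],"fingers":0.05},{"slide":[0,0,-0.001],"twist":[0,0,0],"fingers":0.05},{"slide":[0,0,0],"twist":[0,0,0],"fingers":0.05}]' 15; python3 -m inch '[{"slide":[0,0,0],"twist":[0,0,0],"fingers":0.26},{"slide":[0,0,0],"twist":[0,0,0],"fingers":0.26},{"slide":[0,0,0.03],"twist":[0,0,0],"fingers":0.26},{"slide":[0,0,0.05],"twist":[0,0,0],"fingers":0.4},{"slide":[-0.03,-0.03,0.05],"twist":[0,0,0],"fingers":0.45}]';python3 -m inch '[{"slide":[-0.04,-0.04,0.02],"twist":[0,0,0],"fingers":0.45},{"slide":[-0.04,-0.04,0],"twist":[0,0,0],"fingers":0.45},{"slide":[-0.04,-0.04,0],"twist":[0,0,0],"fingers":0.45},{"slide":[-0.04,-0.04,0],"twist":[0,0,0],"fingers":0.45},{"slide":[-0.03,-0.04,0],"twist":[0,0,0],"fingers":0.45}]'; python3 - <<'E'
from fit import *
for g in ([.658,.083,.088],[.654,.126,.088],[.6505,.1695,.088]): fit(g,zb=.008)
a=cap('top')['img'];b=cap('side')['img']
cv2.imwrite('pics/fin.png',np.vstack([cv2.resize(a[110:270,170:490],(640,320),interpolation=2),cv2.resize(b[120:255,190:450],(540,280),interpolation=2).copy() if 0 else cv2.resize(b[125:265,180:460],(560,280),interpolation=2).repeat(1,0)[:, :560] if 0 else cv2.resize(b[125:250,180:466],(640,280),interpolation=2)]))
print(monitor.read_state()['eef_pos'])
E
```

```text
time_s: 54.7
eef_pos: [0.6502, 0.1259, 0.0728]
tcp_rot: [-0.0, -0.044, 0.999, -0.0]
ft_force: [-3.3, 0.1, 6.7]
opening: 0.158
finger_force: 15.0
time_s: 55.32
eef_pos: [0.6219, 0.098, 0.2009]
tcp_rot: [0.0, -0.045, 0.999, 0.0]
ft_force: [0.7, -1.4, 0.0]
opening: 0.447
finger_force: 0.0
time_s: 55.95
eef_pos: [0.4302, -0.1035, 0.2199]
tcp_rot: [0.0, -0.044, 0.999, -0.0]
ft_force: [0.8, -0.1, -0.4]
opening: 0.447
finger_force: 0.0
top [(np.float64(2.9), 0.51, 272)]
side [(np.float64(2.0), 0.53, 309)]
['top', 'side'] [0.6574 0.086  0.0837] deg 4.8 0.27
['top'] [0.6579 0.0864 0.0877] deg 5.0 0.1
['side'] [0.6583 0.085  0.0886] deg 5.1 0.15
top [(np.float64(3.6), 0.67, 266)]
side [(np.float64(2.2), 0.8, 318)]
['top', 'side'] [0.6533 0.1286 0.0843] deg 4.8 0.32
['top'] [0.6536 0.1291 0.0863] deg 4.9 0.13
['side'] [0.6537 0.1278 0.0712] deg 4.1 0.17
top [(np.float64(4.8), 0.66, 233)]
side [(np.float64(2.2), 0.76, 370)]
['top', 'side'] [0.6494 0.1712 0.1044] deg 6.0 0.43
['top'] [0.6493 0.1722 0.0856] deg 4.9 0.29
['side'] [0.6498 0.1707 0.092 ] deg 5.3 0.12
[ 0.43186884 -0.10242149  0.2198221 ]
```

View pics/fin.png

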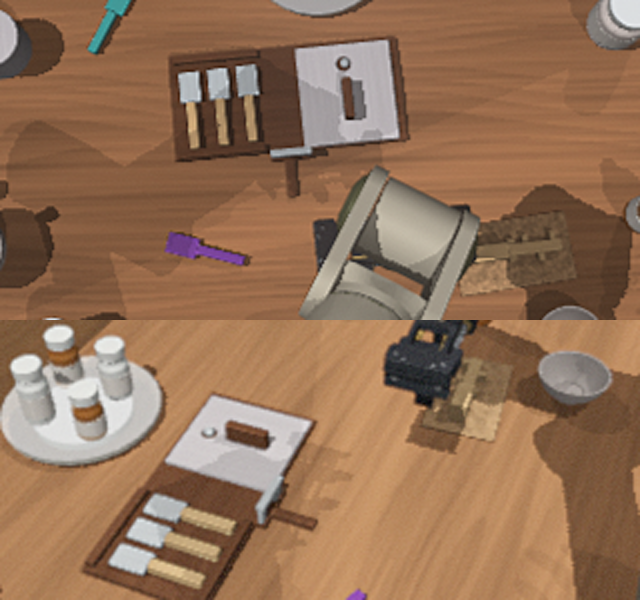

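The final picture shows three spatulas flat and parallel in the tray, blades away from the robot at (190,88), (219,84) and (248,80). The plate is parked flat with the pin through its hole at (343,63), and the wedge is on the mat at (515,247). I hand it in.

```bash
python3 -c "
from h import *
print(workorder.job_done())"
```

```text
the job is handed in; nothing more can be done
None
```

The job is handed in, though it returned no verdict: the wedge is on the cork mat, the cover is parked flat with its hole round the pin, and all three spatulas lie parallel in the tray with their blades away from the robot.

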